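# Put the biscuits away in the click-lid box

## Robot

A 6-joint arm with a two-finger parallel gripper is mounted at the origin on a cart in front of the work surface, level with it; the furniture and walls round the work are solid. World frame = base frame: x ahead of the robot, y to its left, z up, the work surface at z = 0. Lengths are in m, angles in rad, forces in N, time in s.
With the tool pointing down it reaches from about 0.375 to 0.9 m from the base axis. Payload 3.1 kg.
Tool frame: the origin (TCP) lies at the centre of the arm's flange, where the gripper is bolted on; the fingertips stand 173 mm ahead of it and the grasp point (between the pads) lies 155 mm ahead of it (tip_extent is the distance from the TCP to the fingertips, in m); z points along the fingers, y is the direction in which the jaws open and shut (so a half turn about z gives the same grasp; the last joint's range is limited). The gripper opens to 85 mm and grips with 20 to 120 N. Pads are 22 mm wide; open, the fingers measure 114 mm over their backs; the gripper's body (76 mm by 85 mm) begins 54 mm behind the grasp point. The pads swing forward as they close: fully open they stand 13 mm farther back than shut.
Start: joints at [-1.522, 0.527, 1.433, -0, 1.181, -0.178], TCP at [0.141, -0.609, 0.405] pointing down, gripper open.
Joint ranges: [-3.08, 3.08], [-0.75, 2.2], [0.22, 2.44], [-1.43, 4.57], [0, 2.65], [-2.85, 2.85]. Speed limits (rad/s): [2.79, 2.79, 3.14, 3.14, 3.14, 3.14].

## Interface

Orientations are given as a unit quaternion [x, y, z, w].
In Python, from station import sense, snapshot, sign_off, tip_extent gives the robot as it stands. The module is installed in compiled form; this text tells all that it offers.
- The arm moves only by the tool servo_tool, never from a script. Its argument "rows" is a list of rows, each a list of 3 entries, a list of its own where there are three numbers: the shift along the tool's x, y, z in mm, then the turn about the tool's z in degrees, then the opening, from -1 (shut) to 1 (fully open), so that 0 is half open. A call has 1 to 8 rows; each row is the pose to reach, as a shift and turn from the pose measured when the call began, along the tool's axes at that moment; what a row does not reach only later rows make up. A row lasts 1/10 s, in which the tool goes at most 50 mm and 8.59 degrees, less where a joint would pass 70% of its speed; a pose out of reach is approached as far as the arm can. A call with a gripper value outside its range is refused whole. The fingers move at their own pace and stop on an object; "force" is the grip in N (left out, the last holds). Time passes only in rows, so rows that repeat a pose let the fingers close. It gives the time, the measured TCP pose, the force and the opening at its end, in the units of the state.
- sense(): the state, without advancing time (a new reading comes with each control period).
- snapshot(name): name is "scene" or "side" or "wrist"; returns a dict with "image" (480x640x3 uint8, blue, green, red), "z_map" (480x640 float32, m along the optical axis (not along the pixel's ray), 0 where there is no reading), "vertical_fov" (degrees; the focal length in pixels is half the picture's height over the tangent of half this angle, whatever the lens; pixels are square), "cx", "cy" (the principal point, pixels), "cam_to_world" (4x4, takes a point from camera to world coordinates). Camera axes: x right, y down, z forward; pixel columns grow to the right and rows downward; lengths in m; the calibration is good to about 2 mm. A picture is of the moment at which its call begins.
- sign_off(): hands the job in, once; it reports no verdict.
The state is a dict: "t": time; "q": joint angles; "qd": joint speeds; "tau": joint torques, N m; "tcp_pos": TCP position; "tool_rot": TCP orientation; "force": force on the tool from outside, world axes, zero at the start; "ft_torque": the same for the moment, N m; "finger_gap": opening from 0.0 (shut) to 1.0 (fully open).
Only numpy, scipy, OpenCV 4.12 (cv2) and the standard library are available. Lean on these libraries where they do the work, as an engineer would, in place of code of your own. Each camera call takes 0.05 s, during which the arm holds its last target. There are 200 camera calls.

## Task

Put the biscuits away: stand whatever is parked on the biscuit box's lid upright on the table clear of the box, then pinch the lid's two orange buttons together to unlock it, lift the lid off and put it aside. Tip the tray over the box so that its biscuits slide in, set the tray back down flat on the table clear of the box, and add the biscuits that were left lying on the table. Then put the lid back on so that it sits flat and both catches have sprung out and locked; do not shove the mug about.

Things in the scene. Friction and masses are not known exactly. Their poses are not given: they have to be found in the camera images.
- food_box: The biscuit box: blue-green open box, 190 mm long (its x) x 130 mm wide (y) x 100 mm high, on non-slip feet (it does not move). Origin: centre of its underside, z up. Walls 5 mm, floor 6 mm; a rim 6 mm deep turns inward all round, so the mouth is 170 x 110 mm.
- box_mouth (a point): Centre of the box's mouth, at rim height (100 mm above the table). Apart from the things listed here the table is clear from 0.42 to 0.72 m out, up to 0.3 m to either side of the middle.
- box_lid: The box's cream-white lid, 190 (x) x 130 (y) mm, 0.22 kg. Origin: centre of the underside of the tapered skirt below it; the plate lies 16 to 24 mm above. Seated on the box its origin is 84 mm above the box's, x axes parallel (either way round); the skirt has 2 mm play in the rim, 5 mm as it enters. On the table it stands level on the skirt. Locked, it cannot be pulled off.
- lid_grip (a point): The place to pinch, fingers closing along the lid's y: midway between the two orange buttons, 46 mm above the lid's origin, 22 mm above its flat top. The buttons are 42 mm wide (x) and 38 mm high, 56 mm over their outer faces when out and 41 mm pinched, either side of a fixed spine. The lid is lifted by the pinched buttons.
- button_left (a joint): Travel of the spring button that faces the lid's +y: 0 = out, its tongue hooked under the box's rim; 0.0075 m = fully pinched in (spring 3 N rising to 8 N). Beyond 0.005 m the tongue clears the rim. To close: lower the lid pinched until it rests on the rim, then let go and the tongues spring out.
- button_right (a joint): The same for the button that faces the lid's -y.
- tray: Small aluminium biscuit tray, 0.18 kg. Pan 170 mm long (x) x 100 mm wide (y), floor 3 mm; walls 22 mm high at the back (-x) and sides, open at the front (+x), where the biscuits slide off. Origin: centre of the pan's underside, z up. Behind it a dark wooden handle: x = -161 to -87 mm, 16 mm wide (y), z = 15 to 41 mm.
- tray_grip (a point): The place to grip the tray's handle (tray frame -110, 0, 28 mm), across its 16 mm width, fingers closing along the tray's y. Grip firmly: the loaded tray is nose-heavy and can sag in a weak grip. The handle's surface is grippy.
- tray_lip (a point): Middle of the tray's open front edge (tray frame 85, 0, 3 mm).
- biscuit_1: A golden shortbread finger, rigid, 62 (x) x 25 (y) x 16 (z) mm, 22 g; origin at the centre of its underside. 3 to 5 of biscuits 1 to 5 lie flat side by side on the tray, across its x; they slide on it at slopes over 16 to 23 degrees.
- biscuit_2: The same, biscuit 2, on the tray (may be absent).
- biscuit_3: The same, biscuit 3, on the tray (may be absent).
- biscuit_4: The same, biscuit 4, on the tray (may be absent).
- biscuit_5: The same, biscuit 5, on the tray (may be absent).
- biscuit_6: The same, biscuit 6, lying flat on the table beyond the middle (one of biscuits 6 and 7 may be absent).
- biscuit_7: The same, biscuit 7, lying flat on the table beyond the middle (one of biscuits 6 and 7 may be absent).
- salt_shaker: White and grey salt shaker, 44 mm across (34 mm over its cap, the top 20 mm), 90 mm high, 0.1 kg; origin at the centre of its foot, z up. If present it stands on the lid at one end, about 58 mm from the lid's middle.
- cream_pot: Red and white round pot of cream, 58 mm across, 50 mm high, 0.09 kg; origin at the centre of its foot, z up. If present it stands on the lid at one end, about 58 mm from the lid's middle.
- mug: Green and white mug on the right of the table, 78 mm across and 101 mm high with its handle 116 mm; a bystander. Origin: on its underside.
Not all that is in view belongs to the job. Leave any purple look-alike of the biscuit_6 alone. What is shaped like the biscuit_4 but pink is not meant.

How it is judged:
On the way, in this order (a step that is already met when the one before it is completed fails the run):
1. everything parked on the lid stands upright on the table clear of the box (height (world z) of each of salt_shaker, cream_pot below 0.012 m and angle between each of salt_shaker, cream_pot's own z axis and vertical below 0.15 rad and horizontal distance between each of salt_shaker, cream_pot and food_box above 0.085 m), for 0.2 s.
2. both buttons are pinched in while the lid is on the box (value of joint each of button_left, button_right above 0.005 m and z of box_lid in the frame of food_box below 0.095 m and horizontal distance between box_lid and food_box below 0.02 m), for 0.1 s.
3. the lid is off, away from the box (horizontal distance between box_lid and food_box above 0.115 m), for 0.2 s.
4. the tray is tipped with its open end over the box (angle between tray's own z axis and vertical above 0.22 rad and horizontal distance between tray_lip and food_box below 0.11 m and height (world z) of tray_lip above 0.07 m), for 0.1 s.
At the end, for the whole second after the job is handed in: All biscuits lie inside the box below its rim; the lid is flat and home on it (6 mm, 0.06 rad, under 2.5 mm high), both buttons out to 2 mm; shaker and pot stand upright (85 mm or more) and the tray flat (100 mm or more) on the table away from the box's middle; all is at rest (all of step 1 and x of biscuit_1 in the frame of food_box between -0.0945 and 0.0945 m and y of biscuit_1 in the frame of food_box between -0.0645 and 0.0645 m and z of each of biscuit_1, biscuit_2, biscuit_3, biscuit_4, biscuit_5, biscuit_6, biscuit_7 in the frame of food_box below 0.09 m and x of biscuit_2 in the frame of food_box between -0.0945 and 0.0945 m and y of biscuit_2 in the frame of food_box between -0.0645 and 0.0645 m and x of biscuit_3 in the frame of food_box between -0.0945 and 0.0945 m and y of biscuit_3 in the frame of food_box between -0.0645 and 0.0645 m and x of biscuit_4 in the frame of food_box between -0.0945 and 0.0945 m and y of biscuit_4 in the frame of food_box between -0.0645 and 0.0645 m and x of biscuit_5 in the frame of food_box between -0.0945 and 0.0945 m and y of biscuit_5 in the frame of food_box between -0.0645 and 0.0645 m and x of biscuit_6 in the frame of food_box between -0.0945 and 0.0945 m and y of biscuit_6 in the frame of food_box between -0.0645 and 0.0645 m and x of biscuit_7 in the frame of food_box between -0.0945 and 0.0945 m and y of biscuit_7 in the frame of food_box between -0.0645 and 0.0645 m and z of box_lid in the frame of food_box between 0.08 and 0.0865 m and horizontal distance between box_lid and food_box below 0.006 m and angle between the x axis of box_lid and the x axis of food_box, either way round below 0.06 rad and angle between box_lid's own z axis and vertical below 0.03 rad and value of joint each of button_left, button_right below 0.002 m and height (world z) of tray below 0.012 m and angle between tray's own z axis and vertical below 0.1 rad and horizontal distance between tray and food_box above 0.1 m and linear speed of each of tray, box_lid, salt_shaker, cream_pot, biscuit_1, biscuit_2, biscuit_3, biscuit_4, biscuit_5, biscuit_6, biscuit_7 below 0.03 m/s); the robot touches nothing.
It fails at once if the mug is shoved more than 4 cm or tipped (distance of mug from where it was at the start of the episode above 0.04 m or angle between mug's own z axis and vertical above 0.4 rad).
Of salt_shaker, cream_pot only 1 to 2 are there at a start; the rules pass over those that are not, and their reading is None.
Of biscuit_1, biscuit_2, biscuit_3, biscuit_4, biscuit_5 only 3 to 5 are there at a start; the rules pass over those that are not, and their reading is None.
Of biscuit_6, biscuit_7 only 1 to 2 are there at a start; the rules pass over those that are not, and their reading is None.
At some moment in a run one of tray, box_lid, biscuit_6, biscuit_7 may be knocked a few centimetres aside while the robot is not near it.
Once in a run the grip may slacken for a moment while it holds something.
It also fails if it takes over 210 s, if anything falls off the work surface, if the arm or the gripper's body presses on something with over 40 N, if the wrist force passes 120 N, or if a joint passes its speed limit or range.

## Working session

There is one attempt and no reset: what is moved stays moved. The work goes in short steps, Python scripts to look and compute and a tool call to move; the robot and the scene stay as the last step left them, time stands still between calls to the robot, and variables do not carry over. Pictures are saved under pics/ and viewed, about 12 in all and at most 16, crops included, and the job is handed in when it is done.

Besides the shell and the picture viewer there is one more tool, called after ">>>" in YAML: its name, and indented under it one key for each argument. servo_tool: Moves the arm, as the interface text tells. Its arguments: {"type":"object","properties":{"rows":{"type":"array"},"force":{"type":"number"}},"required":["rows"]}

```bash
mkdir -p pics; cat > h.py <<'E'
import numpy as np, cv2, json
from scipy.spatial.transform import Rotation as R
from station import sense, snapshot, sign_off, tip_extent
def cloud(s):
    h,w=s["z_map"].shape; f=h/2/np.tan(np.radians(s["vertical_fov"])/2)
    u,v=np.meshgrid(np.arange(w),np.arange(h)); z=s["z_map"]
    p=np.stack([(u-s["cx"])/f*z,(v-s["cy"])/f*z,z],-1)
    T=np.array(s["cam_to_world"]); P=p@T[:3,:3].T+T[:3,3]; P[z<=0]=np.nan
    return P
def st():
    s=sense(); r=R.from_quat(s["tool_rot"]).as_matrix()
    print("t",round(s["t"],2),"tcp",np.round(s["tcp_pos"],4),"x",np.round(r[:,0],3),"y",np.round(r[:,1],3),"z",np.round(r[:,2],3),"F",np.round(s["force"],1),"gap",round(s["finger_gap"],3),"q",np.round(s["q"],2))
    return s,r
def go(p,yaw=None):
    """shift in tool mm to put TCP at world p, turn (deg) to bring jaw axis (tool y) to world direction yaw (deg)"""
    s,r=st(); d=r.T@(np.array(p)-s["tcp_pos"])*1000
    t=None
    if yaw is not None:
        a=np.radians(yaw); v=r.T@np.array([np.cos(a),np.sin(a),0]); t=np.degrees(np.arctan2(v[1],v[0]))-90
        t=(t+90)%180-90
    print("shift",np.round(d,1),"turn",t); return d,t
E
python3 - <<'E'
from h import *
st()
for n in ["scene","side"]:
    s=snapshot(n); np.savez(n+"0.npz",**s); cv2.imwrite(f"pics/{n}0.png",s["image"]); print(n,s["vertical_fov"],np.round(s["cam_to_world"],3).tolist())
E
```

```text
t 0.0 tcp [ 0.1406 -0.6086  0.4037] x [0.974 0.225 0.   ] y [ 0.225 -0.974 -0.002] z [-0.     0.002 -1.   ] F [-0.5  0.2 -0.5] gap 1.002 q [-1.52  0.53  1.43  0.    1.18 -0.18]
scene 48.33066871749367 [[0.805, -0.353, 0.477, -0.233], [-0.593, -0.466, 0.656, -1.143], [-0.009, -0.811, -0.585, 1.092], [0.0, 0.0, 0.0, 1.0]]
side 52.74803750426118 [[-0.999, 0.006, -0.038, 0.582], [0.033, 0.671, -0.741, 0.816], [0.021, -0.742, -0.671, 0.905], [0.0, 0.0, 0.0, 1.0]]
```

View pics/scene0.png

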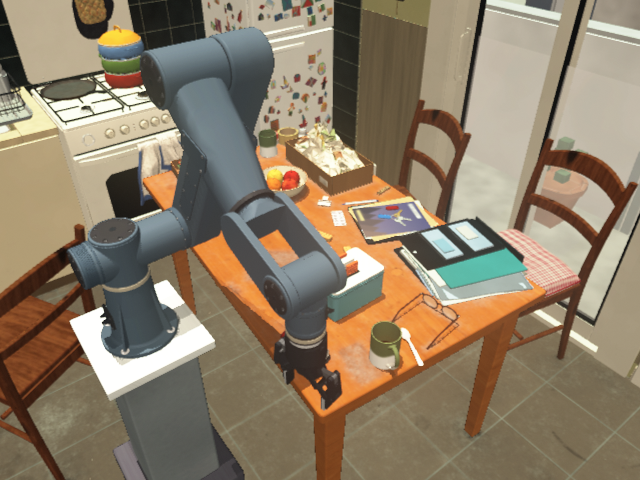

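View pics/side0.png

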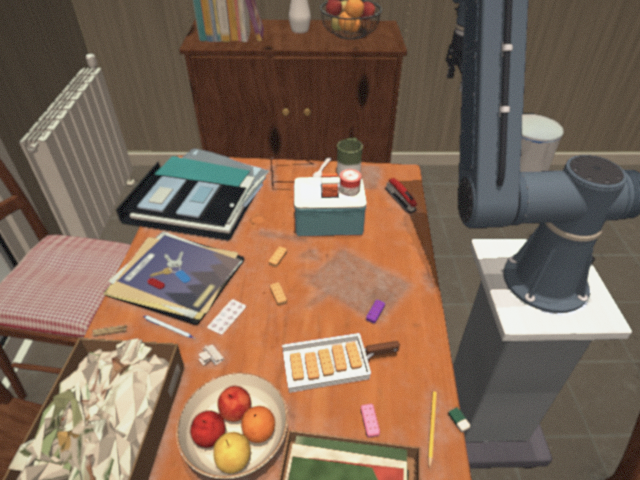

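```bash
python3 - <<'E'
from h import *
s=dict(np.load("side0.npz")); P=cloud(s); im=s["image"]
c=cv2.resize(im[130:400,240:440],None,fx=3,fy=3,interpolation=cv2.INTER_CUBIC)[:,:]; c=cv2.resize(c,(444,600)); 
hsv=cv2.cvtColor(im,cv2.COLOR_BGR2HSV)
cv2.imwrite("pics/c1.png",cv2.resize(im[130:230,270:430],(800,500),interpolation=cv2.INTER_CUBIC))
roi=np.zeros(im.shape[:2],bool); roi[130:440,190:440]=1
def box(n,m,zr):
    m=m&(P[...,2]>zr[0])&(P[...,2]<zr[1])
    q=P[m]
    if len(q)<8: print(n,len(q)); return
    k=cv2.minAreaRect((q[:,:2]*1000).astype(np.float32)); print(n,len(q),"c",np.round(k[0],1),"sz",np.round(k[1],1),"ang",round(k[2],1),"z",np.round(np.percentile(q[:,2],[5,50,95]),4))
for (n,x,y,w) in [("b6",278,256,13),("b7",279,293,15),("purple",375,311,15),("pink",370,420,18)]:
    m=np.zeros_like(roi); m[y-w:y+w,x-w:x+w]=1
    box(n,m,(.01,.025))
m=np.zeros_like(roi); m[320:400,270:380]=1
box("tray",m,(.008,.06)); box("traytop",m,(.0195,.026))
m=np.zeros_like(roi); m[335:365,366:402]=1; box("handle",m,(.033,.06))
m=np.zeros_like(roi); m[165:240,280:372]=1; box("lidplate",m,(.1,.116)); 
m[:,:]=0; m[160:200,335:365]=1; box("pottop",m,(.15,.168));
m[:,:]=0; m[175:200,315:342]=1; box("buttons",m,(.13,.16));
m[:,:]=0; m[130:185,325:370]=1; box("mug",m,(.08,.12));
m[:,:]=0; m[170:240,270:380]=1
for z0 in np.arange(.09,.18,.01): 
    k=m&(P[...,2]>z0)&(P[...,2]<z0+.01); print(round(z0,2),k.sum(),np.round(np.nanmin(P[k],0),3) if k.any() else "",np.round(np.nanmax(P[k],0),3) if k.any() else "")
E
```

```text
b6 165 c [682.4 -85.9] sz [64.5 25.1] ang 65.4 z [0.0111 0.0141 0.0174]
b7 197 c [674.3  41.1] sz [24.9 64.5] ang 21.7 z [0.0112 0.0142 0.0174]
purple 222 c [444.1 100.2] sz [64.2 25. ] ang 59.4 z [0.0117 0.0148 0.0175]
pink 397 c [480.  366.4] sz [25.3 62.7] ang 8.1 z [0.0119 0.015  0.0178]
tray 2856 c [555.8 237.2] sz [283.1 140.7] ang 20.3 z [0.01   0.0181 0.0403]
traytop 690 c [548.2 233.5] sz [201.2 105.1] ang 9.5 z [0.0197 0.0215 0.025 ]
handle 249 c [440.8 217.5] sz [72.8 18.4] ang 10.9 z [0.0342 0.0392 0.0423]
lidplate 1488 c [ 544.7 -238.2] sz [189.3 138.6] ang 1.6 z [0.103  0.1067 0.1101]
pottop 253 c [ 489.1 -239.4] sz [57.3 55. ] ang 40.8 z [0.1514 0.1567 0.1591]
buttons 290 c [ 539.5 -234.6] sz [53.9 58. ] ang 3.3 z [0.1326 0.1424 0.1499]
mug 306 c [ 478.4 -404.8] sz [278.6  75.4] ang 87.8 z [0.0811 0.0918 0.1039]
0.09 238 [ 0.449 -0.189  0.09 ] [ 0.638 -0.166  0.1  ]
0.1 1409 [ 0.449 -0.305  0.1  ] [ 0.641 -0.168  0.11 ]
0.11 118 [ 0.455 -0.27   0.11 ] [ 0.636 -0.172  0.12 ]
0.12 128 [ 0.461 -0.238  0.12 ] [ 0.566 -0.205  0.13 ]
0.13 149 [ 0.461 -0.262  0.13 ] [ 0.566 -0.205  0.14 ]
0.14 254 [ 0.462 -0.265  0.14 ] [ 0.566 -0.205  0.15 ]
0.15 251 [ 0.462 -0.268  0.15 ] [ 0.518 -0.211  0.16 ]
0.16 2 [ 0.468 -0.236  0.16 ] [ 0.469 -0.228  0.161]
0.17 0
```

View pics/c1.png

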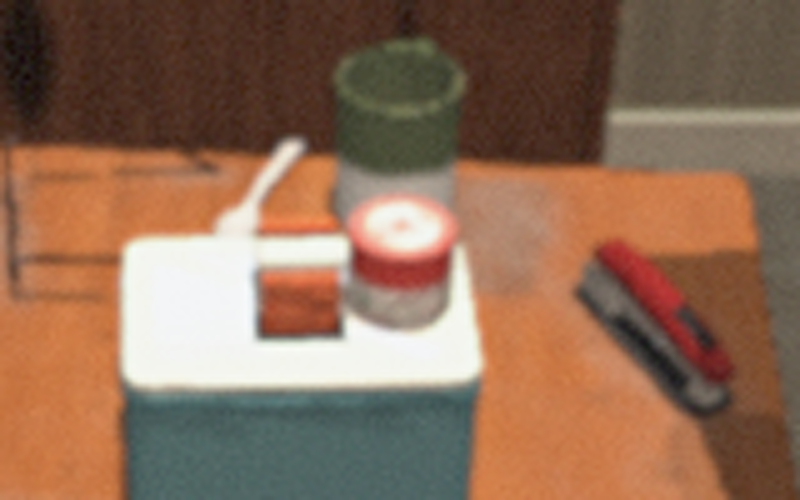

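```bash
python3 - <<'E'
from h import *
go([.489,-.239,.42],90)
E
```

```text
t 0.1 tcp [ 0.1406 -0.6087  0.4038] x [0.974 0.225 0.   ] y [ 0.225 -0.974 -0.002] z [-0.     0.002 -1.   ] F [ 0.2  0.9 -0.6] gap 0.994 q [-1.52  0.53  1.43  0.    1.18 -0.18]
shift [ 422.7 -281.9  -15.5] turn 12.996816794105825
```

>>> servo_tool:
  rows:
    - [[42,-28,-16],8,1]
    - [[85,-56,-16],13,1]
    - [[127,-85,-16],13,1]
    - [[169,-113,-16],13,1]
    - [[211,-141,-16],13,1]
    - [[254,-169,-16],13,1]
    - [[296,-197,-16],13,1]
    - [[338,-226,-16],13,1]

```text
t: 0.9
tcp_pos: [0.4141, -0.3173, 0.4202]
tool_rot: [1.0, -0.0, -0.0, -0.001]
force: [0.1, 0.0, -0.4]
finger_gap: 1.003
```

```bash
python3 - <<'E'
from h import *
go([.489,-.239,.42],90)
E
```

```text
t 0.9 tcp [ 0.4141 -0.3173  0.4202] x [ 1. -0. -0.] y [-0.    -1.    -0.002] z [-0.     0.002 -1.   ] F [ 0.1  0.  -0.4] gap 1.003 q [-0.87  0.37  1.67  0.    1.1   0.7 ]
shift [ 74.9 -78.4   0.3] turn -0.020016613953657725
```

>>> servo_tool:
  rows:
    - [[37,-39,0],0,1]
    - [[75,-78,0],0,1]
    - [[75,-78,0],0,1]
    - [[75,-78,0],0,1]

```text
t: 1.3
tcp_pos: [0.4899, -0.2378, 0.4199]
tool_rot: [1.0, 0.002, -0.001, -0.001]
force: [-0.2, -0.5, 0.3]
finger_gap: 1.001
```

```bash
python3 - <<'E'
from h import *
s=snapshot("wrist"); np.savez("w1.npz",**s); cv2.imwrite("pics/w1.png",s["image"]); print(np.round(s["cam_to_world"],3).tolist(),s["vertical_fov"])
go([.489,-.239,.29],90)
E
```

```text
[[0.004, -0.951, -0.31, 0.57], [-1.0, -0.004, 0.001, -0.238], [-0.002, 0.31, -0.951, 0.39], [0.0, 0.0, 0.0, 1.0]] 71.89566758643358
t 1.35 tcp [ 0.4891 -0.239   0.42  ] x [ 1.     0.002 -0.001] y [ 0.002 -1.    -0.002] z [-0.001  0.002 -1.   ] F [-0.3  0.2 -0.1] gap 1.001 q [-0.66  0.4   1.62  0.    1.13  0.91]
shift [1.0e-01 2.0e-01 1.3e+02] turn 0.08781285874010791
```

View pics/w1.png

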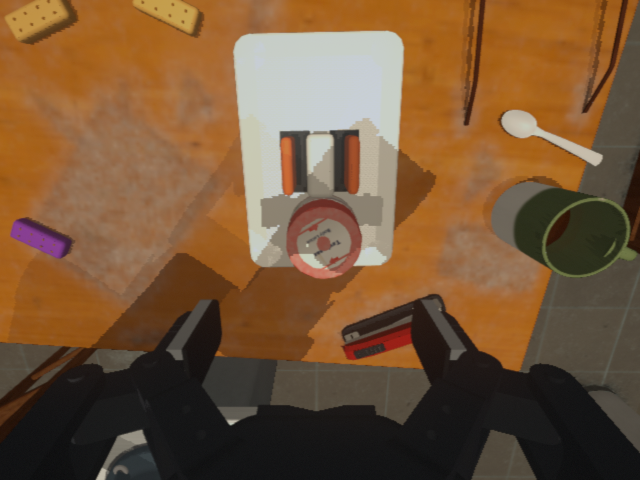

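```bash
cat >> h.py <<'E'
def rect(n,P,m,zr):
    m=m&(P[...,2]>zr[0])&(P[...,2]<zr[1]); q=P[m]
    if len(q)<8: print(n,len(q)); return
    k=cv2.minAreaRect((q[:,:2]*1000).astype(np.float32)); print(n,len(q),"c",np.round(k[0],1),"sz",np.round(k[1],1),"ang",round(k[2],1),"z",np.round(np.percentile(q[:,2],[5,50,95]),4)); return k
def roi(P,u0,v0,u1,v1):
    m=np.zeros(P.shape[:2],bool); m[v0:v1,u0:u1]=1; return m
E
python3 - <<'E'
from h import *
s=dict(np.load("w1.npz")); P=cloud(s)
rect("pot",P,roi(P,270,190,380,290),(.152,.17))
rect("btns",P,roi(P,260,120,380,195),(.138,.152))
rect("spine",P,roi(P,300,120,340,190),(.138,.17))
m=roi(P,200,10,430,120); rect("lid upper",P,m,(.1,.115))
rect("lid",P,roi(P,200,10,430,290),(.1,.113))
E
```

```text
pot 4439 c [ 490.  -242.8] sz [56.3 56.1] ang 70.2 z [0.1573 0.1586 0.1597]
btns 3073 c [ 545.9 -239.8] sz [57.9 43.5] ang 89.8 z [0.1438 0.147  0.1484]
spine 1544 c [ 547.7 -239.7] sz [40.  19.8] ang 1.2 z [0.1443 0.1472 0.1485]
lid upper 14456 c [ 609.1 -238.3] sz [ 62.4 130.6] ang 0.2 z [0.1073 0.1085 0.1098]
lid 28380 c [ 545.  -239.7] sz [189.8 130.4] ang 1.3 z [0.1073 0.1085 0.1099]
```

>>> servo_tool:
  rows:
    - [[0,0,50],0,1]
    - [[0,0,90],0,1]
    - [[0,0,120],0,1]
    - [[0,0,130],0,1]
    - [[0,0,130],0,1]

```text
t: 1.85
tcp_pos: [0.4878, -0.24, 0.2887]
tool_rot: [1.0, -0.0, -0.002, -0.002]
force: [0.1, 0.5, 0.9]
finger_gap: 1.002
```

>>> servo_tool:
  rows:
    - [[2,3,0],0,1]
    - [[2,3,0],0,-0.2]
    - [[2,3,0],0,-0.5]
    - [[2,3,0],0,-0.5]
    - [[2,3,0],0,-0.5]
    - [[2,3,0],0,-0.5]
  force: 35

```text
t: 2.45
tcp_pos: [0.4903, -0.2435, 0.2904]
tool_rot: [1.0, -0.0, -0.001, -0.001]
force: [-0.6, -1.5, 6.8]
finger_gap: 0.669
```

>>> servo_tool:
  rows:
    - [[0,0,-30],0,-0.5]
    - [[0,0,-60],0,-0.5]
    - [[-25,-40,-60],0,-0.5]
    - [[-50,-80,-60],0,-0.5]
    - [[-55,-120,-50],0,-0.5]
    - [[-55,-138,-10],0,-0.5]
    - [[-55,-138,30],0,-0.5]
    - [[-55,-138,60],0,-0.5]

```text
t: 3.25
tcp_pos: [0.4349, -0.1042, 0.2297]
tool_rot: [1.0, 0.001, -0.001, -0.001]
force: [0.8, -0.2, 0.2]
finger_gap: 0.668
```

>>> servo_tool:
  rows:
    - [[0,0,20],0,-0.5]
    - [[0,0,35],0,-0.5]
    - [[0,0,43],0,-0.5]
    - [[0,0,43],0,-0.5]

```text
t: 3.65
tcp_pos: [0.4349, -0.104, 0.1861]
tool_rot: [1.0, 0.001, -0.001, -0.001]
force: [0.7, 0.3, 0.6]
finger_gap: 0.667
```

>>> servo_tool:
  rows:
    - [[0,0,3],0,-0.5]
    - [[0,0,4],0,-0.5]
    - [[0,0,4],0,0.3]
    - [[0,0,4],0,1]
    - [[0,0,4],0,1]
    - [[0,0,4],0,1]
    - [[0,0,-20],0,1]

```text
t: 4.35
tcp_pos: [0.4344, -0.1039, 0.2047]
tool_rot: [1.0, 0.001, -0.004, -0.002]
force: [0.1, 0.1, 0.5]
finger_gap: 0.996
```

>>> servo_tool:
  rows:
    - [[0,0,-50],0,1]
    - [[0,0,-100],0,1]
    - [[0,0,-140],0,1]

```text
t: 4.65
tcp_pos: [0.4352, -0.1043, 0.3471]
tool_rot: [1.0, 0.001, -0.003, -0.002]
force: [1.2, -0.2, -1.0]
finger_gap: 1.0
```

```bash
python3 - <<'E'
from h import *
go([.4655,-.2397,.40],90)
s=snapshot("side"); P=cloud(s); cv2.imwrite("pics/s2.png",s["image"][130:400,200:500]); rect("pot",P,roi(P,300,180,460,300),(.045,.058))
E
```

```text
t 4.65 tcp [ 0.4352 -0.1043  0.3471] x [ 1.     0.002 -0.006] y [ 0.002 -1.    -0.003] z [-0.006  0.003 -1.   ] F [ 1.2 -0.2 -1. ] gap 1.0 q [-0.49  0.39  1.92  0.    0.84  1.08]
shift [ 29.8 135.2 -53.5] turn 0.09639518093601396
pot 518 c [ 424.3 -194.8] sz [349.4 199.9] ang 36.1 z [0.0459 0.0495 0.0566]
```

View pics/s2.png

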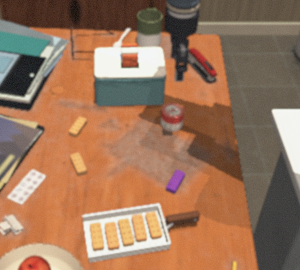

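>>> servo_tool:
  rows:
    - [[15,40,-50],0,1]
    - [[30,80,-53],0,1]
    - [[30,120,-53],0,1]
    - [[30,135,-53],0,1]
    - [[30,135,-53],0,1]
    - [[30,135,-53],0,1]

```text
t: 5.3
tcp_pos: [0.466, -0.2387, 0.4044]
tool_rot: [1.0, 0.001, 0.001, -0.001]
force: [-0.4, 0.3, 0.1]
finger_gap: 0.996
```

```bash
python3 - <<'E'
from h import *
s=snapshot("wrist"); P=cloud(s); np.savez("w2.npz",**s)
m=(P[...,2]>.102)&(P[...,2]<.115)&(P[...,0]>.42); rect("lid",P,m,(.1,.12))
q=P[m]
for nm,ax,o in (("y",1,0),("x",0,1)):
    for side in (0,1):
        b=np.round(q[:,o]*200); xs=[];ys=[]
        for k in np.unique(b):
            v=q[b==k][:,ax]
            lim=(q[:,o].min()+.02,q[:,o].max()-.02)
            if lim[0]<k/200<lim[1]: xs.append(k/200); ys.append(np.max(v) if side else np.min(v))
        c=np.polyfit(xs,ys,1); print(nm,side,"ang",np.degrees(np.arctan(c[0])),"mid",np.median(ys))
rect("btn",P,(P[...,0]>.5)&(P[...,0]<.6)&(abs(P[...,1]+.24)<.05),(.14,.155))
go([.545,-.2397,.307],91)
E
```

```text
lid 37635 c [ 540.3 -344. ] sz [183.  341.4] ang 0.1 z [0.1073 0.1085 0.1098]
y 0 ang 32.72334921839447 mid -0.3048110265788817
y 1 ang 1.3891620117502008 mid -0.17534191577203237
x 0 ang -10.826566660441056 mid 0.45107143668687405
x 1 ang 27.667363213861034 mid 0.6312929437600209
btn 3889 c [ 545.  -239.9] sz [45.5 57.8] ang 0.9 z [0.1437 0.147  0.1484]
t 5.35 tcp [ 0.466  -0.2381  0.4044] x [1.    0.003 0.001] y [ 0.003 -1.    -0.001] z [ 0.001  0.001 -1.   ] F [0.3 0.1 0.2] gap 0.999 q [-0.69  0.39  1.69  0.    1.06  0.88]
shift [78.8  1.9 97.5] turn -0.8471191626067593
```

>>> servo_tool:
  rows:
    - [[40,1,0],-1,1]
    - [[79,2,0],-1,1]
    - [[79,2,40],-1,1]
    - [[79,2,80],-1,1]
    - [[79,2,110],-1,1]
    - [[79,2,118],-1,1]
    - [[79,2,118],-1,1]

```text
t: 6.05
tcp_pos: [0.5448, -0.2381, 0.2853]
tool_rot: [1.0, 0.011, -0.001, -0.002]
force: [0.5, 1.1, 0.0]
finger_gap: 1.0
```

```bash
python3 - <<'E'
from h import *
go([.545,-.2397,.286],91.3)
E
```

```text
t 6.05 tcp [ 0.5448 -0.2381  0.2853] x [ 1.     0.022 -0.002] y [ 0.022 -1.    -0.004] z [-0.002  0.004 -1.   ] F [0.5 1.1 0. ] gap 1.0 q [-0.6   0.64  1.61  0.    0.89  0.95]
shift [ 0.1  1.6 -0.7] turn -0.055416223488691685
```

>>> servo_tool:
  rows:
    - [[0,1.6,0],0,1]
    - [[0,1.6,0],0,0]
    - [[0,1.6,0],0,-0.8]
    - [[0,1.6,0],0,-0.8]
    - [[0,1.6,0],0,-0.8]
    - [[0,1.6,0],0,-0.8]
    - [[0,1.6,0],0,-0.8]
  force: 70

```text
t: 6.75
tcp_pos: [0.5454, -0.2401, 0.2877]
tool_rot: [1.0, 0.011, 0.001, -0.001]
force: [-1.7, 1.6, 10.3]
finger_gap: 0.431
```

>>> servo_tool:
  rows:
    - [[0,0,-5],0,-0.8]
    - [[0,0,-15],0,-0.8]
    - [[0,0,-30],0,-0.8]
    - [[0,0,-50],0,-0.8]
    - [[0,0,-80],0,-0.8]
    - [[0,0,-80],0,-0.8]

```text
t: 7.35
tcp_pos: [0.5464, -0.241, 0.3719]
tool_rot: [1.0, 0.011, 0.004, 0.002]
force: [0.5, -0.2, -1.9]
finger_gap: 0.433
```

```bash
python3 - <<'E'
from h import *
st()
s=snapshot("side"); P=cloud(s); cv2.imwrite("pics/s3.png",cv2.resize(s["image"][100:260,250:450],None,fx=3,fy=3))
E
```

```text
t 7.35 tcp [ 0.5464 -0.241   0.3719] x [1.    0.022 0.009] y [ 0.021 -1.     0.004] z [ 0.009 -0.003 -1.   ] F [ 0.5 -0.2 -1.9] gap 0.433 q [-0.6   0.53  1.54  0.    1.06  0.95]
```

View pics/s3.png

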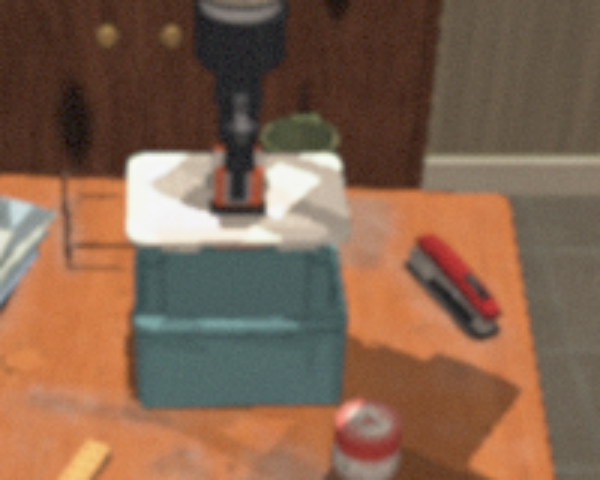

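>>> servo_tool:
  rows:
    - [[2,-40,0],0,-0.8]
    - [[4,-80,0],0,-0.8]
    - [[6,-120,0],0,-0.8]
    - [[8,-160,0],0,-0.8]
    - [[10,-200,10],0,-0.8]
    - [[11,-235,50],0,-0.8]
    - [[11,-236,90],0,-0.8]
    - [[11,-236,120],0,-0.8]

```text
t: 8.2
tcp_pos: [0.5506, -0.0025, 0.2463]
tool_rot: [1.0, 0.012, 0.0, 0.0]
force: [0.9, 0.4, -2.3]
finger_gap: 0.432
```

>>> servo_tool:
  rows:
    - [[0,0,20],0,-0.8]
    - [[0,0,35],0,-0.8]
    - [[0,0,42],0,-0.8]
    - [[0,0,42],0,-0.8]

```text
t: 8.6
tcp_pos: [0.5498, -0.0023, 0.2038]
tool_rot: [1.0, 0.012, -0.001, -0.0]
force: [0.6, 0.1, -3.0]
finger_gap: 0.43
```

>>> servo_tool:
  rows:
    - [[0,0,1.5],0,-0.8]
    - [[0,0,2],0,-0.8]
    - [[0,0,2],0,0]
    - [[0,0,2],0,1]
    - [[0,0,2],0,1]
    - [[0,0,2],0,1]
    - [[0,0,-30],0,1]
    - [[0,0,-80],0,1]

```text
t: 9.4
tcp_pos: [0.549, -0.0023, 0.2818]
tool_rot: [1.0, 0.012, -0.005, -0.001]
force: [1.4, -0.0, 0.4]
finger_gap: 1.001
```

```bash
python3 - <<'E'
from h import *
st()
s=snapshot("side"); P=cloud(s); im=s["image"]; cv2.imwrite("pics/s4.png",im[130:430,190:490])
s2=rect("handle",P,roi(P,366,335,402,365),(.033,.06)); rect("traytop",P,roi(P,270,320,372,400),(.0195,.026))
# box rim +y outer edge & x edges
m=(P[...,1]<-.15)&(P[...,1]>-.33)&(P[...,0]>.42)&(P[...,0]<.67); rect("rim",P,m,(.094,.104))
E
```

```text
t 9.4 tcp [ 0.549  -0.0023  0.2818] x [ 1.     0.024 -0.01 ] y [ 0.024 -1.    -0.002] z [-0.01   0.002 -1.   ] F [ 1.4 -0.   0.4] gap 1.001 q [-0.21  0.6   1.73 -0.    0.82  1.34]
handle 246 c [441.5 216.9] sz [73.2 19.4] ang 12.7 z [0.0339 0.0389 0.0423]
traytop 675 c [558.  235.2] sz [181.8 105.6] ang 9.1 z [0.0197 0.0215 0.0248]
rim 498 c [ 544.7 -235.1] sz [135.4 191.7] ang 89.8 z [0.0949 0.0982 0.101 ]
```

View pics/s4.png

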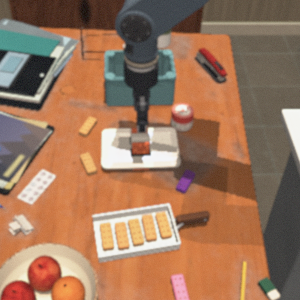

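```bash
python3 - <<'E'
from h import *
go([.42,.213,.40],100.5)
E
```

```text
t 9.45 tcp [ 0.5519 -0.0025  0.2909] x [1.    0.025 0.007] y [ 0.025 -1.     0.002] z [ 0.007 -0.001 -1.   ] F [ 0.9 -0.1  4.5] gap 1.003 q [-0.21  0.59  1.72 -0.    0.82  1.34]
shift [-125.8 -218.5 -110.3] turn -9.081611530681755
```

>>> servo_tool:
  rows:
    - [[0,-10,-45],0,1]
    - [[-20,-40,-80],-3,1]
    - [[-45,-80,-110],-6,1]
    - [[-70,-120,-110],-9,1]
    - [[-95,-160,-110],-9,1]
    - [[-120,-200,-110],-9,1]
    - [[-126,-218,-110],-9,1]
    - [[-126,-218,-110],-9,1]

```text
t: 10.25
tcp_pos: [0.4181, 0.2144, 0.3998]
tool_rot: [0.996, 0.093, 0.003, 0.001]
force: [0.3, -0.6, -0.2]
finger_gap: 0.999
```

```bash
cat >> h.py <<'E'
def traypose(P):
    m=(P[...,2]>.036)&(P[...,2]<.045)&(P[...,0]<.52)
    k=rect("handle",P,m,(.036,.045))
    return k
E
python3 - <<'E'
from h import *
s=snapshot("wrist"); P=cloud(s); np.savez("w3.npz",**s); cv2.imwrite("pics/w3.png",s["image"])
st()
k=traypose(P)
m=(P[...,2]>.010)&(P[...,2]<.03)&(P[...,0]>.45)&(P[...,1]>.16)&(P[...,1]<.32)&(P[...,0]<.68); rect("pan",P,m,(.0195,.03))
E
```

```text
t 10.3 tcp [0.4192 0.2134 0.3998] x [0.983 0.184 0.007] y [ 0.184 -0.983  0.003] z [ 0.008 -0.002 -1.   ] F [ 0.2 -0.5  0.9] gap 1.001 q [ 0.23  0.33  1.82 -0.    0.99  1.62]
handle 5741 c [436.  210.5] sz [624.7 122.7] ang 83.8 z [0.0376 0.0412 0.0439]
pan 4894 c [537.5 229.8] sz [149.4 102.5] ang 9.3 z [0.0196 0.0206 0.0253]
```

View pics/w3.png

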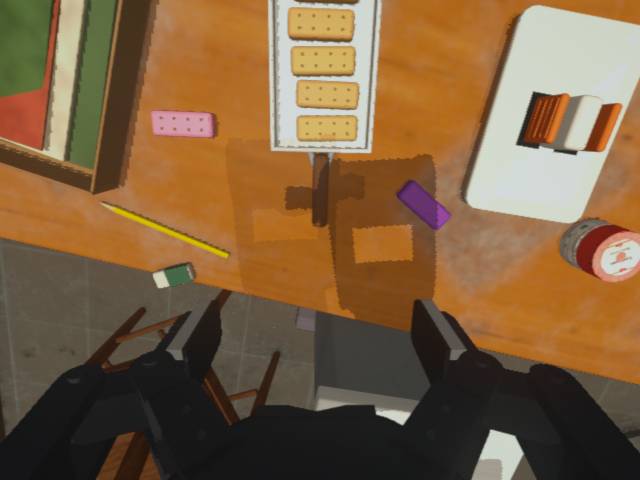

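```bash
python3 - <<'E'
from h import *
P=cloud(dict(np.load("w3.npz")))
k=rect("handle",P,roi(P,306,145,336,232),(.03,.05))
c=np.array(k[0])/1000; a=np.radians(9.6)
for a in (9.3,): 
    ar=np.radians(a); ex=np.array([np.cos(ar),np.sin(ar)]); g=c+ex*(0.008); print("grip@-116",g); go([g[0],g[1],.184],90+a)
E
```

```text
handle 1118 c [442.1 214. ] sz [72.8 16.1] ang 9.1 z [0.0374 0.0407 0.0423]
grip@-116 [0.44999748 0.21533809]
t 10.3 tcp [0.4192 0.2134 0.3998] x [0.983 0.184 0.007] y [ 0.184 -0.983  0.003] z [ 0.008 -0.002 -1.   ] F [ 0.2 -0.5  0.9] gap 1.001 q [ 0.23  0.33  1.82 -0.    0.99  1.62]
shift [ 29.1   3.1 216. ] turn 1.295360558731943
```

>>> servo_tool:
  rows:
    - [[15,2,45],1,1]
    - [[29,3,90],1,1]
    - [[29,3,135],1,1]
    - [[29,3,175],1,1]
    - [[29,3,205],1,1]
    - [[29,3,216],1,1]
    - [[29,3,216],1,0]
    - [[29,3,216],1,-1]
  force: 110

```text
t: 11.1
tcp_pos: [0.4508, 0.215, 0.1848]
tool_rot: [0.997, 0.083, 0.005, 0.001]
force: [-0.0, 0.3, 0.5]
finger_gap: 0.692
```

>>> servo_tool:
  rows:
    - [[0,0,0],0,-1]
    - [[0,0,0],0,-1]
    - [[0,0,0],0,-1]
    - [[0,0,0],0,-1]

```text
t: 11.5
tcp_pos: [0.4512, 0.2152, 0.1863]
tool_rot: [0.996, 0.084, 0.006, 0.001]
force: [-0.6, -0.0, 8.4]
finger_gap: 0.165
```

```bash
python3 - <<'E'
from h import *
st()
E
```

```text
t 11.5 tcp [0.4512 0.2152 0.1863] x [0.986 0.167 0.012] y [ 0.167 -0.986  0.003] z [ 0.012 -0.001 -1.   ] F [-0.6 -0.   8.4] gap 0.165 q [ 0.22  0.74  1.9  -0.01  0.49  1.63]
```

>>> servo_tool:
  rows:
    - [[0,0,-5],0,-1]
    - [[0,0,-15],0,-1]
    - [[0,0,-30],0,-1]
    - [[0,0,-50],0,-1]
    - [[0,0,-70],0,-1]
    - [[0,0,-87],0,-1]
    - [[0,0,-98],0,-1]
    - [[0,0,-103],0,-1]
  force: 115

```text
t: 12.3
tcp_pos: [0.4498, 0.2153, 0.2906]
tool_rot: [0.996, 0.084, 0.007, 0.001]
force: [0.4, 0.3, -2.5]
finger_gap: 0.163
```

```bash
python3 - <<'E'
from h import *
go([.511,-.057,.30],90-78)
s=snapshot("side"); cv2.imwrite("pics/s5.png",cv2.resize(s["image"][180:420,200:440],None,fx=2.4,fy=2.4))
E
```

```text
t 12.3 tcp [0.4498 0.2153 0.2906] x [0.986 0.167 0.013] y [ 0.167 -0.986  0.003] z [ 0.014 -0.    -1.   ] F [ 0.4  0.3 -2.5] gap 0.163 q [ 0.22  0.54  1.85 -0.01  0.73  1.63]
shift [ 15.1 278.7  -8.5] turn 87.5929196352701
```

View pics/s5.png

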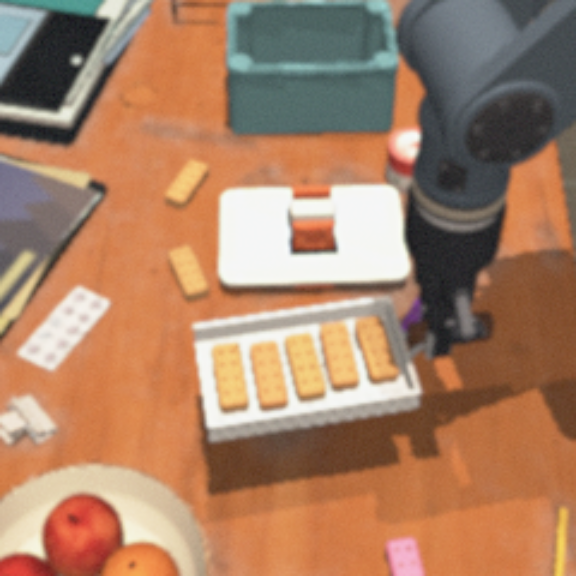

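>>> servo_tool:
  rows:
    - [[0,5,-4],2,-1]
    - [[1,15,-10],6,-1]
    - [[2,32,-18],12,-1]
    - [[4,52,-26],19,-1]
    - [[5,72,-31],26,-1]
    - [[6,90,-34],32,-1]
    - [[7,103,-35],37,-1]
    - [[7,110,-35],40,-1]

```text
t: 13.15
tcp_pos: [0.4748, 0.1066, 0.3256]
tool_rot: [0.964, -0.265, 0.006, -0.001]
force: [-0.5, 0.4, -3.5]
finger_gap: 0.167
```

```bash
cat >> h.py <<'E'
def traytilt(P,g,yaw):
    """fit plane to pan/biscuit area in front of grip g with heading yaw(deg)"""
    u=np.array([np.cos(np.radians(yaw)),np.sin(np.radians(yaw))]); n=np.array([-u[1],u[0]])
    d=P[...,:2]-np.array(g[:2]); a=d@u; b=d@n
    m=(a>.06)&(a<.2)&(abs(b)<.04)&(P[...,2]>.04)
    q=P[m]; A=np.c_[a[m],b[m],np.ones(len(q))]
    w=np.ones(len(q),bool)
    for _ in range(3):
        c=np.linalg.lstsq(A[w],q[w][:,2],rcond=None)[0]; r=q[:,2]-A@c; w=abs(r)<.012
    print("n",len(q),"pitch deg",round(np.degrees(np.arctan(c[0])),1),"roll",round(np.degrees(np.arctan(c[1])),1),"z@0.07",c[0]*.07+c[2],"z@.2",c[0]*.2+c[2])
E
python3 - <<'E'
from h import *
go([.511,-.057,.315],90-78)
s,r=st(); yaw=np.degrees(np.arctan2(r[1,0],r[0,0])); 
P=cloud(snapshot("side")); traytilt(P,s["tcp_pos"],yaw)
E
```

```text
t 13.15 tcp [0.4748 0.1066 0.3256] x [ 0.859 -0.511  0.011] y [-0.511 -0.86  -0.006] z [ 0.013 -0.001 -1.   ] F [-0.5  0.4 -3.5] gap 0.167 q [-0.01  0.47  1.86 -0.    0.81  2.1 ]
shift [114.6 122.2  11.1] turn 47.260760687564584
t 13.15 tcp [0.4748 0.1066 0.3256] x [ 0.859 -0.511  0.011] y [-0.511 -0.86  -0.006] z [ 0.013 -0.001 -1.   ] F [-0.5  0.4 -3.5] gap 0.167 q [-0.01  0.47  1.86 -0.    0.81  2.1 ]
n 1335 pitch deg 0.5 roll -2.7 z@0.07 0.15374717820972567 z@.2 0.154939518222735
```

>>> servo_tool:
  rows:
    - [[4,4,0],2,-1]
    - [[14,15,0],7,-1]
    - [[30,32,0],13,-1]
    - [[50,53,0],21,-1]
    - [[70,75,0],29,-1]
    - [[90,96,0],37,-1]
    - [[105,112,0],43,-1]
    - [[113,120,0],46,-1]

```text
t: 14.0
tcp_pos: [0.511, -0.0567, 0.3257]
tool_rot: [0.782, -0.623, 0.005, -0.003]
force: [-0.1, 0.4, -3.3]
finger_gap: 0.166
```

>>> servo_tool:
  rows:
    - [[0,0,0],0,-1]
    - [[0,0,0],0,-1]

```text
t: 14.2
tcp_pos: [0.5108, -0.0567, 0.3253]
tool_rot: [0.782, -0.623, 0.005, -0.003]
force: [0.1, 0.5, -2.8]
finger_gap: 0.167
```

```bash
python3 - <<'E'
from h import *
go([.511,-.057,.29],90-78)
s,r=st(); yaw=np.degrees(np.arctan2(r[1,0],r[0,0])); 
sn=snapshot("side");P=cloud(sn); traytilt(P,s["tcp_pos"],yaw); cv2.imwrite("pics/s6.png",cv2.resize(sn["image"][100:340,220:460],None,fx=2.4,fy=2.4))
E
```

```text
t 14.2 tcp [ 0.5108 -0.0567  0.3253] x [ 0.223 -0.975  0.003] y [-0.975 -0.223 -0.011] z [ 0.012 -0.001 -1.   ] F [ 0.1  0.5 -2.8] gap 0.167 q [-0.33  0.5   1.79  0.    0.84  2.59]
shift [ 0.3  0.2 35.3] turn 0.8638960413861412
t 14.2 tcp [ 0.5108 -0.0567  0.3253] x [ 0.223 -0.975  0.003] y [-0.975 -0.223 -0.011] z [ 0.012 -0.001 -1.   ] F [ 0.1  0.5 -2.8] gap 0.167 q [-0.33  0.5   1.79  0.    0.84  2.59]
n 425 pitch deg 1.8 roll -17.5 z@0.07 0.1533022427860103 z@.2 0.1573547277463483
```

View pics/s6.png

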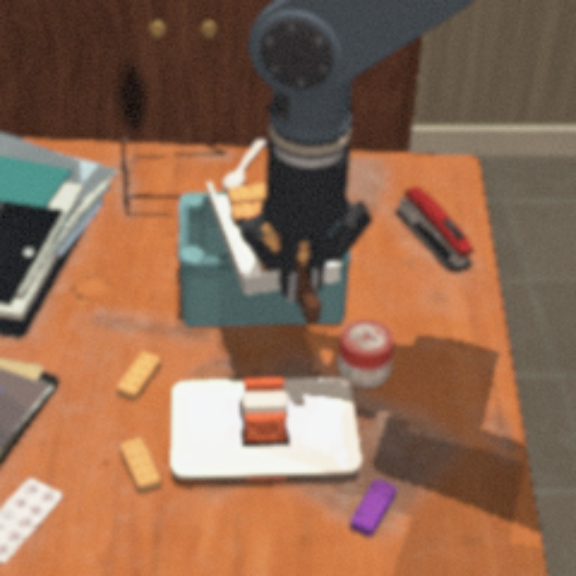

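>>> servo_tool:
  rows:
    - [[0,0,10],0,-1]
    - [[0,0,15],0,-1]
    - [[0,0,15],0,-1]
    - [[0,0,15],0,-1]
    - [[0,0,15],0,-1]
    - [[0,0,15],0,-1]
  force: 20

```text
t: 14.85
tcp_pos: [0.5109, -0.0561, 0.3105]
tool_rot: [0.782, -0.623, 0.005, -0.003]
force: [1.0, -0.3, -2.0]
finger_gap: 0.166
```

```bash
cat >> h.py <<'E'
def check(nm=None,rc=(100,340,220,460)):
    s,r=st(); yaw=np.degrees(np.arctan2(r[1,0],r[0,0])); 
    sn=snapshot("side");P=cloud(sn); traytilt(P,s["tcp_pos"],yaw)
    im=sn["image"]
    if nm: cv2.imwrite(f"pics/{nm}.png",cv2.resize(im[rc[0]:rc[1],rc[2]:rc[3]],None,fx=2.4,fy=2.4))
    return sn,P
E
python3 -c "
from h import *
check()"
```

```text
t 14.85 tcp [ 0.5109 -0.0561  0.3105] x [ 0.224 -0.975  0.003] y [-0.975 -0.224 -0.012] z [ 0.012 -0.001 -1.   ] F [ 1.  -0.3 -2. ] gap 0.166 q [-0.33  0.52  1.8   0.    0.81  2.59]
n 350 pitch deg 2.4 roll -14.7 z@0.07 0.13797177056315374 z@.2 0.14341967142108375
```

>>> servo_tool:
  rows:
    - [[0,0,0],0,-0.72]
    - [[0,0,0],0,-0.7]
    - [[0,0,0],0,-0.69]
    - [[0,0,0],0,-0.68]
    - [[0,0,0],0,-0.68]
  force: 20

```text
t: 15.4
tcp_pos: [0.5108, -0.0562, 0.3105]
tool_rot: [0.782, -0.623, 0.005, -0.003]
force: [0.3, -0.2, -2.6]
finger_gap: 0.164
```

```bash
python3 -c "
from h import *
check()"
```

```text
t 15.4 tcp [ 0.5108 -0.0562  0.3105] x [ 0.223 -0.975  0.003] y [-0.975 -0.223 -0.012] z [ 0.012 -0.001 -1.   ] F [ 0.3 -0.2 -2.6] gap 0.164 q [-0.33  0.52  1.8   0.    0.81  2.59]
n 350 pitch deg 2.3 roll -14.8 z@0.07 0.1379947660043383 z@.2 0.14323332009979314
```

>>> servo_tool:
  rows:
    - [[0,0,0],0,-0.67]
    - [[0,0,0],0,-0.66]
    - [[0,0,0],0,-0.66]
  force: 20

```text
t: 15.75
tcp_pos: [0.5108, -0.0562, 0.3105]
tool_rot: [0.782, -0.623, 0.005, -0.003]
force: [0.0, 0.2, -3.2]
finger_gap: 0.172
```

```bash
python3 -c "
from h import *
check()"
```

```text
t 15.75 tcp [ 0.5108 -0.0562  0.3105] x [ 0.223 -0.975  0.003] y [-0.975 -0.224 -0.011] z [ 0.012 -0.001 -1.   ] F [ 0.   0.2 -3.2] gap 0.172 q [-0.33  0.52  1.8   0.    0.81  2.59]
n 346 pitch deg 2.2 roll -14.5 z@0.07 0.13843348894956217 z@.2 0.14333418113088053
```

>>> servo_tool:
  rows:
    - [[0,0,0],0,-0.655]
    - [[0,0,0],0,-0.65]
    - [[0,0,0],0,-0.65]
  force: 20

```text
t: 16.1
tcp_pos: [0.5108, -0.0562, 0.3105]
tool_rot: [0.782, -0.623, 0.005, -0.003]
force: [-0.2, 0.3, -2.9]
finger_gap: 0.177
```

```bash
python3 -c "
from h import *
check()"
```

```text
t 16.1 tcp [ 0.5108 -0.0562  0.3105] x [ 0.223 -0.975  0.003] y [-0.975 -0.224 -0.011] z [ 0.012 -0.001 -1.   ] F [-0.2  0.3 -2.9] gap 0.177 q [-0.33  0.52  1.8   0.    0.81  2.59]
n 348 pitch deg 2.2 roll -16.6 z@0.07 0.13918982291926094 z@.2 0.14418442442683072
```

>>> servo_tool:
  rows:
    - [[0,0,0],0,-0.645]
    - [[0,0,0],0,-0.64]
    - [[0,0,0],0,-0.64]
  force: 20

```text
t: 16.45
tcp_pos: [0.5108, -0.0562, 0.3105]
tool_rot: [0.782, -0.623, 0.005, -0.003]
force: [-0.4, 0.0, -3.4]
finger_gap: 0.183
```

```bash
python3 -c "
from h import *
check()"
```

```text
t 16.45 tcp [ 0.5108 -0.0562  0.3105] x [ 0.223 -0.975  0.003] y [-0.975 -0.223 -0.012] z [ 0.012 -0.001 -1.   ] F [-0.4  0.  -3.4] gap 0.183 q [-0.33  0.52  1.8   0.    0.81  2.59]
n 354 pitch deg 2.1 roll -14.4 z@0.07 0.13819235297964164 z@.2 0.1430564606682936
```

>>> servo_tool:
  rows:
    - [[0,0,0],0,-0.635]
    - [[0,0,0],0,-0.63]
    - [[0,0,0],0,-0.63]
  force: 20

```text
t: 16.8
tcp_pos: [0.5111, -0.0563, 0.3108]
tool_rot: [0.782, -0.623, 0.006, -0.004]
force: [-0.3, -0.4, -1.2]
finger_gap: 0.186
```

```bash
python3 -c "
from h import *
check('s7')"
```

```text
t 16.8 tcp [ 0.5111 -0.0563  0.3108] x [ 0.224 -0.975  0.004] y [-0.975 -0.224 -0.012] z [ 0.013 -0.001 -1.   ] F [-0.3 -0.4 -1.2] gap 0.186 q [-0.33  0.52  1.8   0.    0.81  2.59]
n 269 pitch deg -5.7 roll -14.3 z@0.07 0.12452100046866776 z@.2 0.1115820675839442
```

View pics/s7.png

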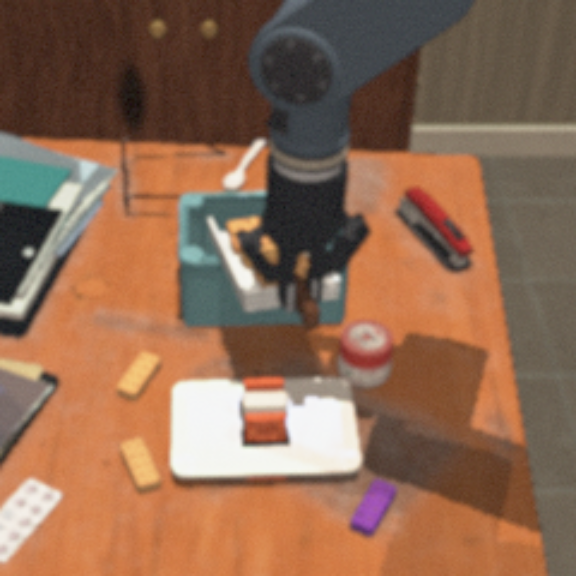

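>>> servo_tool:
  rows:
    - [[0,0,-4],0,-0.632]
    - [[0,0,-8],0,-0.632]
    - [[0,0,-13],0,-0.632]
    - [[0,0,-18],0,-0.632]
    - [[0,0,-23],0,-0.632]
    - [[0,0,-28],0,-0.632]

```text
t: 17.45
tcp_pos: [0.5107, -0.0563, 0.3393]
tool_rot: [0.782, -0.623, 0.006, -0.004]
force: [0.5, -0.6, -1.9]
finger_gap: 0.188
```

```bash
python3 -c "
from h import *
check()"
```

```text
t 17.45 tcp [ 0.5107 -0.0563  0.3393] x [ 0.224 -0.975  0.004] y [-0.975 -0.224 -0.012] z [ 0.013 -0.001 -1.   ] F [ 0.5 -0.6 -1.9] gap 0.188 q [-0.33  0.47  1.78  0.    0.88  2.59]
n 339 pitch deg -18.7 roll -8.8 z@0.07 0.14052817459693848 z@.2 0.0966310956202345
```

Working: pitch is now about −19°. Continue raising.

>>> servo_tool:
  rows:
    - [[0,0,-5],0,-0.632]
    - [[0,0,-10],0,-0.632]
    - [[0,0,-16],0,-0.632]
    - [[0,0,-22],0,-0.632]
    - [[0,0,-28],0,-0.632]
    - [[0,0,-33],0,-0.632]
    - [[0,0,-33],0,-0.632]
    - [[0,0,-33],0,-0.632]

```text
t: 18.3
tcp_pos: [0.5104, -0.0562, 0.3732]
tool_rot: [0.782, -0.623, 0.006, -0.004]
force: [-0.5, 0.4, -2.5]
finger_gap: 0.186
```

```bash
python3 -c "
from h import *
check('s8')"
```

```text
t 18.3 tcp [ 0.5104 -0.0562  0.3732] x [ 0.224 -0.975  0.005] y [-0.975 -0.224 -0.014] z [ 0.015 -0.002 -1.   ] F [-0.5  0.4 -2.5] gap 0.186 q [-0.33  0.42  1.75  0.    0.96  2.59]
n 441 pitch deg 44.3 roll -4.3 z@0.07 0.019319237910247172 z@.2 0.1460635295986842
```

View pics/s8.png

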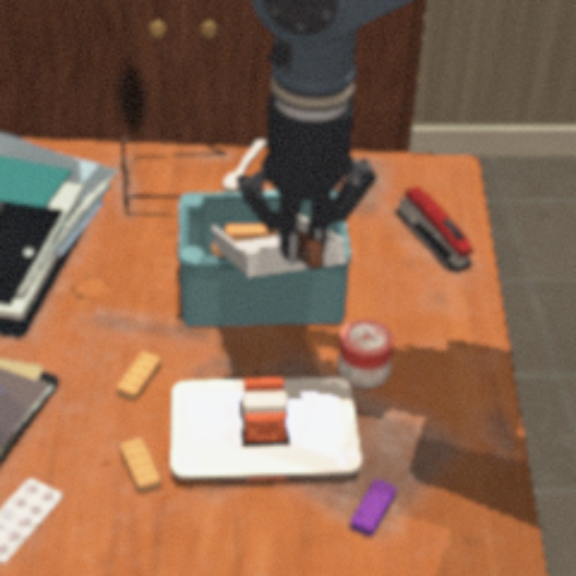

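```bash
cat >> h.py <<'E'
def gold(sn,P,lim=(.44,.66,-.32,-.03)):
    hsv=cv2.cvtColor(sn["image"],cv2.COLOR_BGR2HSV)
    m=(hsv[...,0]>10)&(hsv[...,0]<27)&(hsv[...,1]>90)&(hsv[...,2]>60)&(P[...,0]>lim[0])&(P[...,0]<lim[1])&(P[...,1]>lim[2])&(P[...,1]<lim[3])&(P[...,2]>.008)
    m=cv2.morphologyEx(m.astype(np.uint8),cv2.MORPH_OPEN,np.ones((3,3)))
    n,l,stt,c=cv2.connectedComponentsWithStats(m)
    for i in range(1,n):
        if stt[i,4]>60: q=P[l==i]; print("px",stt[i,:5],"mean",np.round(q.mean(0),3),"min",np.round(q.min(0),3),"max",np.round(q.max(0),3))
E
python3 - <<'E'
from h import *
for n in ("wrist","side"):
    s=snapshot(n); P=cloud(s); print(n); gold(s,P); np.savez("t_"+n+".npz",**s)
E
```

```text
wrist
px [ 299  267   33  111 2921] mean [ 0.515 -0.064  0.224] min [ 0.507 -0.081  0.211] max [ 0.525 -0.042  0.236]
side
px [314 193  19   7 112] mean [ 0.561 -0.263  0.072] min [ 0.534 -0.302  0.043] max [ 0.585 -0.032  0.257]
```

```bash
python3 - <<'E'
from h import *
s=dict(np.load("t_wrist.npz")); cv2.imwrite("pics/w4.png",s["image"])
E
```

```text
(no output)
```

View pics/w4.png

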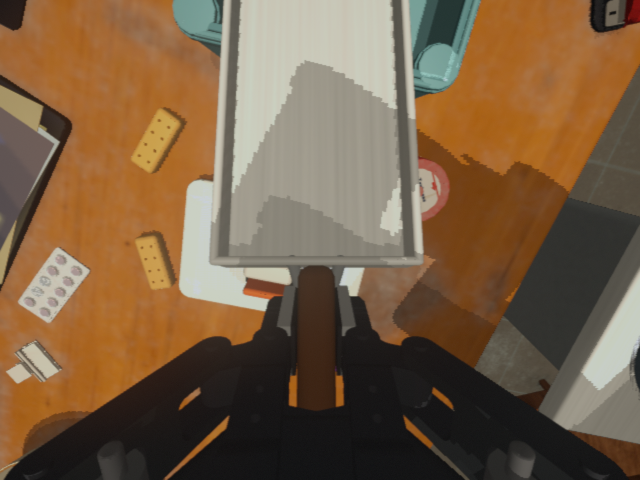

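```bash
python3 - <<'E'
from h import *
s=dict(np.load("t_wrist.npz")); P=cloud(s)
for v in (5,50,120,200,240): print(v,np.round(P[v,320],3),s["image"][v,320])
a=P[5,320]-P[240,320]; print("tilt",np.degrees(np.arctan2(-a[2],np.hypot(a[0],a[1]))),"len",np.linalg.norm(a))
s=dict(np.load("t_side.npz")); P=cloud(s)
m=(P[...,1]<-.19)&(P[...,1]>-.30)&(P[...,0]>.46)&(P[...,0]<.63)&(P[...,2]<.09)
hsv=cv2.cvtColor(s["image"],cv2.COLOR_BGR2HSV)
print(m.sum()); 
for v in range(186,206,3): print(v,[(u,tuple(np.round(P[v,u]*1000).astype(int)),int(hsv[v,u,0]),int(hsv[v,u,1])) for u in range(300,360,12)])
E
```

```text
5 [ 0.547 -0.206  0.104] [183 198 200]
50 [ 0.54  -0.179  0.119] [185 201 201]
120 [ 0.531 -0.14   0.141] [138 152 157]
200 [ 0.521 -0.099  0.163] [139 153 158]
240 [ 0.517 -0.079  0.173] [118 130 135]
tilt 27.942281792878617 len 0.14764769416475035
488
186 [(300, (np.int64(624), np.int64(-274), np.int64(97)), 85, 58), (312, (np.int64(591), np.int64(-300), np.int64(78)), 85, 51), (324, (np.int64(563), np.int64(-31), np.int64(277)), 84, 55), (336, (np.int64(535), np.int64(-60), np.int64(255)), 90, 56), (348, (np.int64(488), np.int64(-297), np.int64(80)), 83, 48)]
189 [(300, (np.int64(624), np.int64(-273), np.int64(87)), 92, 53), (312, (np.int64(591), np.int64(-299), np.int64(67)), 89, 54), (324, (np.int64(556), np.int64(-298), np.int64(68)), 89, 53), (336, (np.int64(535), np.int64(-55), np.int64(251)), 77, 64), (348, (np.int64(488), np.int64(-296), np.int64(69)), 86, 54)]
192 [(300, (np.int64(624), np.int64(-272), np.int64(77)), 89, 57), (312, (np.int64(591), np.int64(-295), np.int64(60)), 89, 58), (324, (np.int64(556), np.int64(-298), np.int64(57)), 30, 24), (336, (np.int64(536), np.
[... 668 characters left out ...]
), (348, (np.int64(507), np.int64(-53), np.int64(227)), 12, 106)]
201 [(300, (np.int64(625), np.int64(-276), np.int64(43)), 88, 59), (312, (np.int64(590), np.int64(-162), np.int64(132)), 20, 26), (324, (np.int64(559), np.int64(-194), np.int64(107)), 19, 21), (336, (np.int64(535), np.int64(-51), np.int64(220)), 18, 24), (348, (np.int64(510), np.int64(-20), np.int64(244)), 12, 132)]
204 [(300, (np.int64(622), np.int64(-192), np.int64(98)), 89, 57), (312, (np.int64(590), np.int64(-162), np.int64(123)), 13, 49), (324, (np.int64(559), np.int64(-164), np.int64(121)), 19, 19), (336, (np.int64(534), np.int64(-50), np.int64(212)), 18, 23), (348, (np.int64(510), np.int64(-13), np.int64(242)), 8, 135)]
```

>>> servo_tool:
  rows:
    - [[0,0,0],0,-1]
    - [[0,0,0],0,-1]
    - [[0,0,-15],0,-1]
    - [[20,0,-15],0,-1]
    - [[-5,0,-15],0,-1]
    - [[20,0,-15],0,-1]
    - [[-5,0,-20],0,-1]
    - [[0,0,-40],0,-1]
  force: 115

```text
t: 19.25
tcp_pos: [0.508, -0.0544, 0.4107]
tool_rot: [0.782, -0.623, 0.001, -0.003]
force: [-0.4, -0.7, -1.9]
finger_gap: 0.166
```

>>> servo_tool:
  rows:
    - [[0,0,-20],0,-1]
    - [[-20,0,-40],0,-1]
    - [[-50,0,-40],0,-1]
    - [[-80,0,-40],0,-1]
    - [[-80,0,-40],0,-1]

```text
t: 19.75
tcp_pos: [0.4882, 0.0262, 0.4507]
tool_rot: [0.783, -0.622, 0.0, -0.003]
force: [-0.7, 0.5, -1.6]
finger_gap: 0.168
```

```bash
python3 - <<'E'
from h import *
sn,P=check("s9",(130,370,220,460)); gold(sn,P,(.4,.7,-.32,.1)); np.savez("s9.npz",**sn)
go([.455,.20,.36],90+2)
E
```

```text
t 19.75 tcp [0.4882 0.0262 0.4507] x [ 0.227 -0.974 -0.004] y [-0.974 -0.227 -0.005] z [ 0.004  0.005 -1.   ] F [-0.7  0.5 -1.6] gap 0.168 q [-0.18  0.28  1.71  0.01  1.15  2.73]
n 176 pitch deg -59.8 roll -21.2 z@0.07 0.2814184540363222 z@.2 0.05841776304680957
px [308 193  17  13 121] mean [ 0.581 -0.264  0.052] min [ 0.557 -0.299  0.02 ] max [ 0.603 -0.058  0.208]
px [270 247  16  18 167] mean [ 0.682 -0.084  0.014] min [ 0.662 -0.116  0.01 ] max [ 0.7   -0.054  0.019]
px [270 283  16  21 210] mean [0.674 0.044 0.014] min [0.655 0.012 0.008] max [0.693 0.073 0.018]
t 19.8 tcp [0.489  0.0249 0.4507] x [ 0.227 -0.974 -0.002] y [-0.974 -0.227 -0.006] z [ 0.005  0.003 -1.   ] F [-0.7 -0.1 -2.3] gap 0.166 q [-0.18  0.29  1.71  0.    1.14  2.73]
shift [-178.1   -6.1   91. ] turn -78.87638332735617
```

View pics/s9.png

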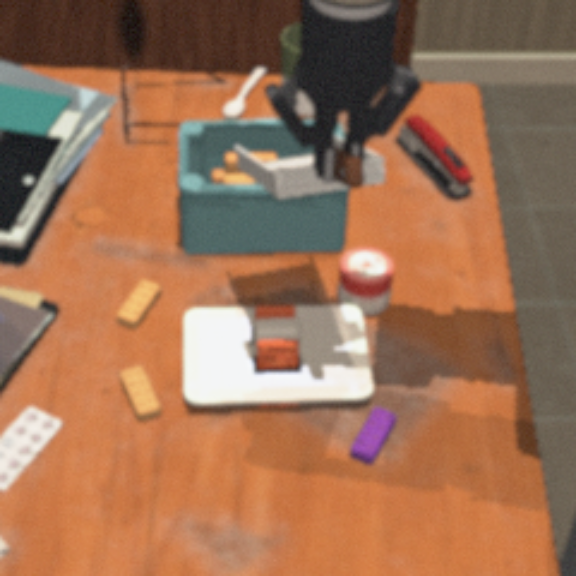

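>>> servo_tool:
  rows:
    - [[-20,0,0],-8,-1]
    - [[-45,-1,0],-16,-1]
    - [[-70,-3,0],-24,-1]
    - [[-100,-4,0],-32,-1]
    - [[-130,-5,0],-40,-1]
    - [[-155,-6,0],-48,-1]
    - [[-178,-7,0],-56,-1]
    - [[-188,-8,0],-64,-1]

```text
t: 20.6
tcp_pos: [0.4542, 0.2108, 0.4509]
tool_rot: [0.994, -0.109, 0.002, -0.002]
force: [0.5, -0.5, -2.4]
finger_gap: 0.166
```

```bash
python3 - <<'E'
from h import *
go([.450,.215,.30],90+9)
E
```

```text
t 20.6 tcp [0.4542 0.2108 0.4509] x [ 0.976 -0.216  0.004] y [-0.216 -0.976 -0.004] z [ 0.005  0.003 -1.   ] F [ 0.5 -0.5 -2.4] gap 0.166 q [0.21 0.3  1.68 0.   1.15 2.  ]
shift [ -5.6  -2.7 150.8] turn -21.482869567526535
```

>>> servo_tool:
  rows:
    - [[-2,0,0],-8,-1]
    - [[-6,-3,30],-16,-1]
    - [[-6,-3,65],-21,-1]
    - [[-6,-3,100],-21,-1]
    - [[-6,-3,130],-21,-1]
    - [[-6,-3,145],-21,-1]
    - [[-6,-3,150],-21,-1]
    - [[-6,-3,150],-21,-1]

```text
t: 21.4
tcp_pos: [0.4503, 0.2149, 0.3002]
tool_rot: [0.997, 0.074, 0.002, -0.001]
force: [0.2, 0.7, -2.1]
finger_gap: 0.165
```

```bash
python3 - <<'E'
from h import *
s,r=st()
sn=snapshot("side"); P=cloud(sn)
g=s["tcp_pos"]; a=(P[...,:2]-g[:2])@r[:2,0]; b=(P[...,:2]-g[:2])@r[:2,1]
for c in np.arange(.02,.22,.02):
    m=(abs(a-c)<.004)&(abs(b)<.035); z=P[m][:,2]
    if len(z): print(round(c,2),len(z),np.round(np.percentile(z,[5,50,95]),3))
E
```

```text
t 21.4 tcp [0.4503 0.2149 0.3002] x [0.989 0.148 0.004] y [ 0.148 -0.989 -0.002] z [ 0.004  0.002 -1.   ] F [ 0.2  0.7 -2.1] gap 0.165 q [0.22 0.52 1.84 0.   0.77 1.64]
0.02 747 [0.    0.281 0.457]
0.04 470 [-0.001  0.293  0.436]
0.06 162 [-0.003  0.079  0.083]
0.08 148 [-0.002  0.069  0.072]
0.1 142 [-0.002  0.058  0.062]
0.12 130 [-0.001  0.048  0.051]
0.14 119 [0.033 0.038 0.041]
0.16 126 [-0.003  0.026  0.03 ]
0.18 108 [-0.004 -0.001  0.002]
0.2 109 [-0.003 -0.001  0.002]
```

>>> servo_tool:
  rows:
    - [[0,0,8],0,-1]
    - [[0,0,13],0,-0.66]
    - [[0,0,15],0,-0.64]
    - [[0,0,20],0,-0.632]
    - [[0,0,27],0,-0.632]
    - [[0,0,34],0,-0.632]
    - [[0,0,41],0,-0.632]
    - [[0,0,48],0,-0.632]
  force: 20

```text
t: 22.25
tcp_pos: [0.4508, 0.2153, 0.2525]
tool_rot: [0.997, 0.074, 0.003, -0.001]
force: [-0.6, -0.7, -0.4]
finger_gap: 0.182
```

>>> servo_tool:
  rows:
    - [[0,0,7],0,-0.632]
    - [[0,0,15],0,-0.632]
    - [[0,0,23],0,-0.632]
    - [[0,0,31],0,-0.632]
    - [[0,0,39],0,-0.632]
    - [[0,0,47],0,-0.632]
    - [[0,0,52],0,-0.632]

```text
t: 22.95
tcp_pos: [0.451, 0.2154, 0.1996]
tool_rot: [0.997, 0.074, 0.003, -0.001]
force: [-1.5, 0.4, 1.0]
finger_gap: 0.189
```

```bash
cat >> h.py <<'E'
def prof():
    s,r=st()
    sn=snapshot("side"); P=cloud(sn)
    g=s["tcp_pos"]; a=(P[...,:2]-g[:2])@r[:2,0]; b=(P[...,:2]-g[:2])@r[:2,1]
    for c in np.arange(.02,.24,.02):
        m=(abs(a-c)<.004)&(abs(b)<.035); z=P[m][:,2]
        if len(z): print(round(c,2),len(z),np.round(np.percentile(z,[5,50,95]),3))
E
python3 -c "
from h import *
prof()"
```

```text
t 22.95 tcp [0.451  0.2154 0.1996] x [0.989 0.148 0.005] y [ 0.148 -0.989 -0.002] z [ 0.005  0.003 -1.   ] F [-1.5  0.4  1. ] gap 0.189 q [0.22 0.72 1.89 0.   0.53 1.64]
0.02 477 [0.002 0.217 0.356]
0.04 330 [0.01  0.199 0.335]
0.06 109 [0.008 0.011 0.013]
0.08 104 [0.007 0.009 0.012]
0.1 104 [0.005 0.008 0.011]
0.12 107 [0.004 0.007 0.009]
0.14 108 [0.003 0.006 0.008]
0.16 105 [0.002 0.004 0.007]
0.18 109 [0.    0.003 0.006]
0.2 110 [-0.004 -0.001  0.002]
0.22 110 [-0.003 -0.001  0.001]
```

>>> servo_tool:
  rows:
    - [[0,0,6],0,-0.632]
    - [[0,0,11],0,-0.632]
    - [[0,0,11],0,0]
    - [[0,0,11],0,1]
    - [[0,0,11],0,1]
    - [[0,0,11],0,1]
    - [[0,0,-30],0,1]
    - [[0,0,-75],0,1]

```text
t: 23.8
tcp_pos: [0.4501, 0.2149, 0.2734]
tool_rot: [0.997, 0.074, -0.0, -0.001]
force: [1.8, -0.6, 0.3]
finger_gap: 0.999
```

```bash
python3 - <<'E'
from h import *
prof()
sn=snapshot("side"); P=cloud(sn); gold(sn,P,(.4,.72,-.32,.11))
rect("b6",P,roi(P,262,238,296,275),(.010,.025)); rect("b7",P,roi(P,262,275,298,312),(.010,.025))
rect("lid",P,(P[...,1]>-.12)&(P[...,1]<.1)&(P[...,0]>.42),(.019,.03))
go([.674,.044,.30],90)
E
```

```text
t 23.8 tcp [0.4501 0.2149 0.2734] x [ 0.989  0.148 -0.   ] y [ 0.148 -0.989 -0.001] z [-0.001  0.001 -1.   ] F [ 1.8 -0.6  0.3] gap 0.999 q [0.22 0.57 1.86 0.   0.71 1.64]
0.02 533 [-0.001  0.292  0.431]
0.04 423 [0.    0.361 0.412]
0.06 98 [-0.     0.003  0.005]
0.08 105 [-0.001  0.003  0.005]
0.1 104 [-0.     0.002  0.005]
0.12 111 [-0.     0.002  0.004]
0.14 104 [-0.001  0.002  0.005]
0.16 106 [-0.001  0.002  0.005]
0.18 106 [-0.     0.002  0.005]
0.2 113 [-0.003  0.     0.004]
0.22 107 [-0.004 -0.001  0.002]
px [308 193  27  13 299] mean [ 0.562 -0.283  0.043] min [ 0.527 -0.302  0.015] max [ 0.603 -0.262  0.058]
px [270 247  16  18 167] mean [ 0.681 -0.084  0.014] min [ 0.662 -0.116  0.008] max [ 0.7   -0.054  0.019]
px [271 283  15  21 206] mean [0.673 0.045 0.014] min [0.655 0.011 0.008] max [0.691 0.072 0.019]
b6 163 c [682.5 -84.9] sz [61.5 25. ] ang 63.7 z [0.0112 0.0145 0.0176]
b7 240 c [652.3  35.4] sz [71.5 63.9] ang 18.4 z [0.0111 0.015  0.0229]
lid 2895 c [753.1  -5.8] sz [209.9 613.1] ang 87.4 z [0.0193 0.0224 0.0258]
t 23.9 tcp [0.4523 0.2157 0.2788] x [0.989 0.148 0.016] y [ 0.148 -0.989 -0.003] z [ 0.015  0.005 -1.   ] F [ 1.  -0.1 -0. ] gap 0.996 q [0.22 0.56 1.86 0.   0.71 1.64]
shift [194.2 202.6 -18.7] turn 8.507163950900178
```

```bash
python3 - <<'E'
from h import *
go([.61,-.01,.42],90)
E
```

```text
t 23.9 tcp [0.4523 0.2157 0.2788] x [0.989 0.148 0.016] y [ 0.148 -0.989 -0.003] z [ 0.015  0.005 -1.   ] F [ 1.  -0.1 -0. ] gap 0.996 q [0.22 0.56 1.86 0.   0.71 1.64]
shift [ 124.8  246.2 -139.9] turn 8.507163950900178
```

>>> servo_tool:
  rows:
    - [[5,10,-45],0,1]
    - [[25,45,-75],4,1]
    - [[45,85,-105],8,1]
    - [[65,125,-130],8,1]
    - [[85,165,-140],8,1]
    - [[105,205,-140],8,1]
    - [[125,246,-140],8,1]
    - [[125,246,-140],8,1]

```text
t: 24.7
tcp_pos: [0.613, -0.0148, 0.4198]
tool_rot: [1.0, 0.002, 0.01, -0.001]
force: [-0.5, 0.3, -0.7]
finger_gap: 1.0
```

```bash
python3 - <<'E'
from h import *
st()
s=snapshot("wrist"); P=cloud(s); np.savez("w5.npz",**s)
hsv=cv2.cvtColor(s["image"],cv2.COLOR_BGR2HSV)
m0=(P[...,2]>.009)&(P[...,2]<.02)&(P[...,0]>.64)&(P[...,0]<.73)&(P[...,1]>-.14)&(P[...,1]<.10)
n,l,c,_=cv2.connectedComponentsWithStats(cv2.morphologyEx(m0.astype(np.uint8),cv2.MORPH_OPEN,np.ones((3,3))))
for i in range(1,n):
    if c[i,4]>300: rect("bis",P,l==i,(.009,.02)); print(c[i])
m0=(P[...,2]>.02)&(P[...,2]<.028)&(P[...,0]>.43)&(P[...,0]<.68)&(P[...,1]>-.12)&(P[...,1]<.10)
n,l,c,_=cv2.connectedComponentsWithStats(m0.astype(np.uint8))
for i in range(1,n):
    if c[i,4]>2000: rect("lid",P,l==i,(.009,.03)); print(c[i])
rect("btn",P,(abs(P[...,0]-.55)<.05)&(abs(P[...,1])<.05),(.055,.07))
E
```

```text
t 24.7 tcp [ 0.613  -0.0148  0.4198] x [1.    0.003 0.019] y [ 0.003 -1.    -0.002] z [ 0.019  0.002 -1.   ] F [-0.5  0.3 -0.7] gap 1.0 q [-0.21  0.49  1.45  0.01  1.18  1.36]
bis 1304 c [682.9 -88.8] sz [61.5 25. ] ang 66.1 z [0.0138 0.0162 0.0177]
[ 355  127   58   42 1304]
bis 1281 c [674.6  38.7] sz [25.  62.1] ang 21.7 z [0.0135 0.0162 0.0176]
[ 240  135   58   40 1281]
lid 14107 c [536.7  -3.4] sz [189.9 130.2] ang 1.4 z [0.0229 0.0242 0.0256]
[  248   194   114   149 14107]
btn 1284 c [537.6  -3.4] sz [44.8 57.6] ang 1.7 z [0.0588 0.0626 0.0641]
```

```bash
python3 - <<'E'
from h import *
go([.6746,.0387,.170],111.7)
E
```

```text
t 24.75 tcp [ 0.6113 -0.0125  0.4193] x [1.    0.005 0.015] y [ 0.005 -1.    -0.005] z [ 0.015  0.005 -1.   ] F [-0.5  1.1 -0.9] gap 1.0 q [-0.2   0.49  1.46  0.01  1.18  1.36]
shift [ 59.7 -49.8 250.4] turn -21.426362904558914
```

>>> servo_tool:
  rows:
    - [[20,-17,10],-8,0.85]
    - [[40,-34,30],-16,0.85]
    - [[60,-50,60],-21.5,0.85]
    - [[60,-50,100],-21.5,0.85]
    - [[60,-50,140],-21.5,0.85]
    - [[60,-50,180],-21.5,0.85]
    - [[60,-50,190],-21.5,0.85]
    - [[60,-50,190],-21.5,0.85]

```text
t: 25.55
tcp_pos: [0.6727, 0.0396, 0.2284]
tool_rot: [0.982, 0.189, 0.005, -0.002]
force: [-0.0, 0.9, 0.3]
finger_gap: 0.924
```

```bash
python3 - <<'E'
from h import *
go([.6746,.0387,.1705],111.7)
E
```

```text
t 25.55 tcp [0.6727 0.0396 0.2284] x [0.928 0.372 0.011] y [ 0.372 -0.928 -0.001] z [ 0.01   0.005 -1.   ] F [-0.   0.9  0.3] gap 0.924 q [-0.11  0.8   1.43  0.01  0.9   1.08]
shift [ 0.8  1.7 57.9] turn 0.1271779031914093
```

>>> servo_tool:
  rows:
    - [[1,2,35],0,0.85]
    - [[1,2,53],0,0.85]
    - [[1,2,57.5],0,0.85]
    - [[1,2,57.5],0,0.85]
    - [[1,2,57.5],0,0]
    - [[1,2,57.5],0,0]
    - [[1,2,57.5],0,0]
    - [[1,2,57.5],0,0]
  force: 30

```text
t: 26.35
tcp_pos: [0.6757, 0.0384, 0.1728]
tool_rot: [0.982, 0.189, 0.007, -0.001]
force: [-0.1, 0.4, 5.6]
finger_gap: 0.714
```

>>> servo_tool:
  rows:
    - [[0,0,-15],0,0]
    - [[0,0,-40],0,0]
    - [[0,0,-80],0,0]
    - [[0,0,-110],0,0]
    - [[0,0,-120],0,0]

```text
t: 26.85
tcp_pos: [0.6751, 0.0377, 0.2976]
tool_rot: [0.982, 0.189, 0.011, -0.0]
force: [0.5, 0.0, 0.1]
finger_gap: 0.716
```

```bash
python3 - <<'E'
from h import *
go([.545,-.212,.29],2)
sn=snapshot("side"); P=cloud(sn); gold(sn,P,(.4,.72,-.32,.11))
E
```

```text
t 26.85 tcp [0.6751 0.0377 0.2976] x [0.928 0.372 0.021] y [ 0.372 -0.928  0.004] z [ 0.021  0.004 -1.   ] F [0.5 0.  0.1] gap 0.716 q [-0.11  0.71  1.39  0.01  1.02  1.08]
shift [-213.8  183.4    3.8] turn -70.1694174581877
px [308 193  27  13 302] mean [ 0.561 -0.283  0.043] min [ 0.527 -0.303  0.017] max [ 0.603 -0.259  0.058]
px [265 247   7  17  74] mean [0.687 0.035 0.137] min [ 0.676 -0.067  0.008] max [0.702 0.084 0.198]
```

>>> servo_tool:
  rows:
    - [[-25,22,-15],-8,0]
    - [[-55,47,-20],-17,0]
    - [[-85,73,-20],-25,0]
    - [[-115,99,-20],-34,0]
    - [[-145,124,-20],-42,0]
    - [[-175,150,-20],-51,0]
    - [[-200,172,-20],-59,0]
    - [[-214,183,-20],-67,0]

```text
t: 27.7
tcp_pos: [0.5423, -0.214, 0.3122]
tool_rot: [0.713, 0.701, 0.008, 0.004]
force: [0.2, 0.0, -0.7]
finger_gap: 0.715
```

```bash
python3 - <<'E'
from h import *
go([.545,-.212,.235],2)
s=snapshot("wrist"); P=cloud(s); np.savez("w6.npz",**s)
for y in np.arange(-.295,-.18,.01):
    print(round(y,3),[ (lambda z: int(np.median(z)*1000) if len(z)>5 else None)(P[(abs(P[...,0]-x)<.006)&(abs(P[...,1]-y)<.005)&(P[...,2]<.1)][:,2]) for x in np.arange(.465,.63,.016)])
E
```

```text
t 27.7 tcp [ 0.5423 -0.214   0.3122] x [0.017 1.    0.006] y [ 1.    -0.017  0.018] z [ 0.018  0.005 -1.   ] F [ 0.2  0.  -0.7] gap 0.715 q [-0.57  0.59  1.63  0.02  0.91 -0.56]
shift [ 1.6  1.3 77.2] turn -2.9769285531145186
-0.295 [None, None, 98, 97, 95, 83, 79, 80, 79, None, None]
-0.285 [None, None, None, None, None, None, None, None, None, None, None]
-0.275 [6, 6, 6, 6, 7, None, None, None, 6, 6, 8]
-0.265 [6, 6, 6, 6, 7, None, None, None, 6, 6, 6]
-0.255 [6, 6, 6, 6, 18, 26, 29, 27, 6, 6, 6]
-0.245 [6, 6, 6, 6, 6, 6, 7, 16, 6, 6, 6]
-0.235 [6, 6, 6, 6, 6, 6, 6, 6, 6, 6, 6]
-0.225 [6, 6, 6, 6, 6, 6, 6, 6, 6, 6, 7]
-0.215 [6, 6, 6, 6, 6, 6, 6, 6, 6, 6, 7]
-0.205 [99, None, None, 21, 21, 21, 20, None, None, 7, 98]
-0.195 [99, 94, None, None, None, None, None, None, None, 94, 99]
-0.185 [99, 99, 99, 99, 99, 99, 99, 99, 99, 98, 99]
```

>>> servo_tool:
  rows:
    - [[-6,2,30],-3,0]
    - [[-12,2,65],-3,0]
    - [[-12,2,90],-3,0]
    - [[-12,2,96],-3,0]
    - [[-12,2,96],-3,0]
    - [[-12,2,96],-3,0.85]
    - [[-12,2,96],-3,0.85]
    - [[-12,2,60],-3,0.85]

```text
t: 28.55
tcp_pos: [0.5434, -0.2262, 0.2498]
tool_rot: [0.693, 0.72, 0.007, 0.001]
force: [0.0, 0.2, 0.5]
finger_gap: 0.926
```

```bash
python3 - <<'E'
from h import *
go([.6829,-.0888,.30],66.1)
E
```

```text
t 28.55 tcp [ 0.5434 -0.2262  0.2498] x [-0.038  0.999  0.008] y [0.999 0.038 0.011] z [ 0.011  0.009 -1.   ] F [0.  0.2 0.5] gap 0.926 q [-0.59  0.69  1.65  0.02  0.8  -0.64]
shift [132.4 145.2 -47.5] turn -63.91849992562591
```

>>> servo_tool:
  rows:
    - [[0,0,-45],-8,0.85]
    - [[25,28,-60],-16,0.85]
    - [[52,57,-60],-24,0.85]
    - [[79,86,-60],-32,0.85]
    - [[106,115,-60],-40,0.85]
    - [[132,145,-60],-48,0.85]
    - [[132,145,-55],-56,0.85]
    - [[132,145,-48],-64,0.85]

```text
t: 29.35
tcp_pos: [0.6838, -0.0874, 0.3025]
tool_rot: [0.202, 0.979, 0.005, 0.006]
force: [-0.0, -0.0, -0.1]
finger_gap: 0.923
```

```bash
python3 - <<'E'
from h import *
sn=snapshot("side"); P=cloud(sn); gold(sn,P,(.4,.72,-.32,.11)); rect("b6",P,roi(P,255,238,300,275),(.010,.020))
go([.6829,-.0888,.1705],66.1)
E
```

```text
px [308 193  27  13 299] mean [ 0.561 -0.283  0.043] min [ 0.527 -0.303  0.015] max [ 0.603 -0.257  0.059]
px [269 247  17  18 171] mean [ 0.682 -0.084  0.014] min [ 0.662 -0.114  0.008] max [ 0.702 -0.054  0.021]
b6 163 c [651.5 -67.3] sz [ 65.7 103.6] ang 59.7 z [0.0115 0.0143 0.0176]
t 29.4 tcp [ 0.6829 -0.0878  0.3008] x [-0.919  0.394 -0.007] y [0.394 0.919 0.012] z [ 0.011  0.008 -1.   ] F [-0.7  0.4 -0.9] gap 0.924 q [-0.29  0.73  1.35  0.01  1.06 -1.46]
shift [  0.5  -2.4 130.2] turn 0.7086745600479958
```

>>> servo_tool:
  rows:
    - [[0,-2,45],1,0.85]
    - [[0,-2,85],1,0.85]
    - [[0,-2,115],1,0.85]
    - [[0,-2,127],1,0.85]
    - [[0,-2,129],1,0.85]
    - [[0,-2,129.5],1,0.85]

```text
t: 30.0
tcp_pos: [0.6843, -0.0889, 0.1728]
tool_rot: [0.21, 0.978, 0.005, 0.006]
force: [0.0, 0.6, -0.8]
finger_gap: 0.924
```

>>> servo_tool:
  rows:
    - [[0,0,0],0,0]
    - [[0,0,0],0,0]
    - [[0,0,0],0,0]
    - [[0,0,0],0,0]
    - [[0,0,-20],0,0]
    - [[0,0,-60],0,0]
    - [[0,0,-105],0,0]
    - [[0,0,-140],0,0]

```text
t: 30.8
tcp_pos: [0.6825, -0.09, 0.3158]
tool_rot: [0.21, 0.978, 0.005, 0.007]
force: [1.1, -0.1, 0.1]
finger_gap: 0.712
```

```bash
python3 - <<'E'
from h import *
go([.545,-.23,.31],2)
sn=snapshot("side"); P=cloud(sn); gold(sn,P,(.4,.72,-.32,.11))
E
```

```text
t 30.8 tcp [ 0.6825 -0.09    0.3158] x [-0.912  0.411 -0.012] y [0.411 0.912 0.013] z [ 0.017  0.007 -1.   ] F [ 1.1 -0.1  0.1] gap 0.712 q [-0.3   0.71  1.34  0.01  1.08 -1.45]
shift [  68.  -184.2    2.6] turn 63.757622511760644
px [308 193  27  13 299] mean [ 0.561 -0.283  0.043] min [ 0.527 -0.303  0.014] max [ 0.603 -0.261  0.058]
px [271 206  13  21 182] mean [ 0.676 -0.084  0.153] min [ 0.66  -0.119  0.14 ] max [ 0.689 -0.051  0.159]
```

>>> servo_tool:
  rows:
    - [[8,-22,-5],8,0]
    - [[18,-48,-5],16,0]
    - [[27,-75,-5],24,0]
    - [[37,-100,-5],32,0]
    - [[47,-127,-5],40,0]
    - [[57,-154,-5],48,0]
    - [[65,-175,-5],56,0]
    - [[68,-184,-5],64,0]

```text
t: 31.65
tcp_pos: [0.5451, -0.2316, 0.3236]
tool_rot: [0.699, 0.715, 0.01, 0.008]
force: [0.2, 0.5, -0.4]
finger_gap: 0.714
```

```bash
python3 - <<'E'
from h import *
go([.544,-.228,.216],2)
E
```

```text
t 31.65 tcp [ 0.5451 -0.2316  0.3236] x [-0.023  1.     0.003] y [0.999 0.023 0.027] z [ 0.027  0.003 -1.   ] F [ 0.2  0.5 -0.4] gap 0.714 q [-0.59  0.58  1.6   0.02  0.94 -0.63]
shift [  3.3  -3.9 107.5] turn -0.673967076204363
```

>>> servo_tool:
  rows:
    - [[3,-2,30],0,0]
    - [[3,-3,65],0,0]
    - [[3,-3,95],0,0]
    - [[3,-3,107],0,0]
    - [[3,-3,107],0,0]
    - [[3,-3,107],0,0.85]
    - [[3,-3,107],0,0.85]
    - [[3,-3,70],0,0.85]

```text
t: 32.45
tcp_pos: [0.5429, -0.2277, 0.2513]
tool_rot: [0.699, 0.715, 0.01, 0.005]
force: [-0.8, 0.1, 0.1]
finger_gap: 0.924
```

>>> servo_tool:
  rows:
    - [[-20,0,-45],0,1]
    - [[-50,0,-90],0,1]
    - [[-70,0,-120],0,1]
    - [[-90,0,-130],0,1]
    - [[-90,0,-130],0,1]
    - [[-90,0,-130],0,1]

```text
t: 33.05
tcp_pos: [0.5418, -0.3182, 0.3814]
tool_rot: [0.699, 0.715, 0.01, 0.005]
force: [-0.3, 0.3, 0.2]
finger_gap: 0.994
```

```bash
python3 - <<'E'
from h import *
st()
s=snapshot("wrist"); P=cloud(s); np.savez("w7.npz",**s); cv2.imwrite("pics/w7.png",s["image"])
for y in np.arange(-.305,-.165,.01):
    print(round(y,3),[ (lambda z: int(np.max(z)*1000) if len(z)>3 else None)(P[(abs(P[...,0]-x)<.006)&(abs(P[...,1]-y)<.005)&(P[...,2]<.15)][:,2]) for x in np.arange(.445,.65,.016)])
E
```

```text
t 33.05 tcp [ 0.5418 -0.3182  0.3814] x [-0.022  1.     0.007] y [1.    0.022 0.021] z [ 0.021  0.007 -1.   ] F [-0.3  0.3  0.2] gap 0.994 q [-0.71  0.56  1.45  0.02  1.12 -0.74]
-0.305 [None, 102, 101, 101, 102, 102, 101, 102, 102, 101, 102, 102, 100]
-0.295 [None, 102, 102, 101, 101, 101, 101, 102, 102, 101, 102, 102, 102]
-0.285 [99, 102, 101, 8, 8, 57, 57, 58, 58, 57, 90, 102, 102]
-0.275 [100, 102, 95, 7, 8, 38, 40, 39, 40, 40, 8, 102, 102]
-0.265 [100, 101, 8, 8, 8, 37, 40, 40, 40, 40, 8, 8, 102]
-0.255 [101, 102, 9, 8, 8, 35, 39, 39, 39, 38, 8, 8, 102]
-0.245 [101, 102, 8, 8, 8, 23, 22, 22, 23, 21, 8, 8, 102]
-0.235 [100, 102, 8, 8, 8, 40, 40, 40, 39, 8, 8, 8, 102]
-0.225 [101, 101, 8, 8, 8, 40, 40, 40, 40, 8, 8, 9, 101]
-0.215 [101, 102, 8, 8, 22, 40, 40, 40, 40, 8, 8, 8, 102]
-0.205 [101, 102, 99, 8, 24, 24, 24, 24, 20, 8, 9, 101, 102]
-0.195 [101, 102, 102, 8, 24, 24, 24, 24, 9, 8, 100, 102, 102]
-0.185 [101, 102, 102, 101, 101, 101, 102, 102, 102, 102, 103, 102, 102]
-0.175 [None, 102, 101, 102, 102, 101, 102, 101, 102, 102, 102, 102, 100]
```

View pics/w7.png

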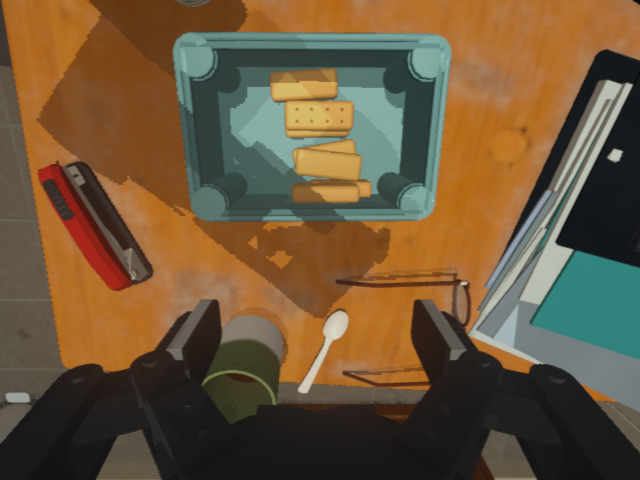

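```bash
python3 - <<'E'
from h import *
P=cloud(dict(np.load("w7.npz")))
m=(P[...,0]>.43)&(P[...,0]<.67)&(P[...,1]>-.33)&(P[...,1]<-.15)
rect("rim",P,m,(.097,.106))
d,t=go([.455,-.003,.40],91.4)
E
```

```text
rim 14256 c [ 544.3 -239.8] sz [189.9 130.6] ang 1.1 z [0.0986 0.1003 0.1016]
t 33.1 tcp [ 0.5417 -0.3175  0.3803] x [-0.023  1.     0.009] y [1.    0.023 0.019] z [ 0.019  0.009 -1.   ] F [-0.2 -0.3 -0. ] gap 1.003 q [-0.71  0.56  1.45  0.02  1.12 -0.74]
shift [316.6 -79.  -18.5] turn 89.9166846308056
```

>>> servo_tool:
  rows:
    - [[35,-10,-15],8,1]
    - [[75,-20,-18],17,1]
    - [[115,-30,-18],25,1]
    - [[155,-40,-18],34,1]
    - [[195,-50,-18],42,1]
    - [[235,-60,-18],51,1]
    - [[275,-70,-18],59,1]
    - [[310,-77,-18],68,1]

```text
t: 33.9
tcp_pos: [0.4549, -0.0065, 0.3983]
tool_rot: [0.979, 0.203, 0.008, -0.004]
force: [1.2, 0.4, 0.4]
finger_gap: 1.0
```

>>> servo_tool:
  rows:
    - [[0,0,0],8,1]
    - [[0,0,0],16,1]
    - [[0,0,0],22,1]
    - [[0,0,0],22,1]
    - [[0,0,0],22,1]

```text
t: 34.4
tcp_pos: [0.4543, -0.0057, 0.3976]
tool_rot: [1.0, 0.014, 0.006, -0.006]
force: [-0.2, -0.0, 0.7]
finger_gap: 1.003
```

```bash
python3 - <<'E'
from h import *
st()
s=snapshot("wrist"); P=cloud(s); np.savez("w8.npz",**s)
m0=(P[...,2]>.019)&(P[...,2]<.029)&(P[...,0]>.42)&(P[...,0]<.68)&(P[...,1]>-.13)&(P[...,1]<.14)
n,l,c,_=cv2.connectedComponentsWithStats(m0.astype(np.uint8))
for i in range(1,n):
    if c[i,4]>2000: rect("lid",P,l==i,(.009,.03)); print(c[i])
b=rect("btn",P,(abs(P[...,0]-.54)<.07)&(abs(P[...,1])<.07),(.053,.07))
rect("pot",P,(abs(P[...,0]-.435)<.06)&(abs(P[...,1]+.105)<.05),(.045,.06))
go([b[0][0]/1000,b[0][1]/1000,.202],91.4)
E
```

```text
t 34.4 tcp [ 0.4543 -0.0057  0.3976] x [1.    0.029 0.013] y [ 0.029 -1.    -0.011] z [ 0.013  0.011 -1.   ] F [-0.2 -0.   0.7] gap 1.003 q [-0.26  0.31  1.86  0.02  0.97  1.27]
lid 23791 c [536.4  -3.3] sz [190.4 130.5] ang 1.5 z [0.0231 0.0244 0.0258]
[  251    24   140   202 23791]
btn 2171 c [536.   -3.5] sz [45.  57.7] ang 1.5 z [0.0597 0.0628 0.0643]
pot 2440 c [ 434.7 -103.4] sz [56.8 56. ] ang 48.6 z [0.0492 0.0506 0.0518]
t 34.45 tcp [ 0.4545 -0.006   0.3978] x [1.    0.028 0.014] y [ 0.028 -1.    -0.011] z [ 0.013  0.011 -1.   ] F [-0.6  0.  -0.1] gap 1.002 q [-0.26  0.31  1.86  0.02  0.97  1.27]
shift [ 78.9   1.9 196.9] turn 0.20119380396630504
```

>>> servo_tool:
  rows:
    - [[40,1,20],0,1]
    - [[80,2,60],0,1]
    - [[80,2,105],0,1]
    - [[80,2,145],0,1]
    - [[80,2,175],0,1]
    - [[80,2,190],0,1]
    - [[80,2,194],0,1]
    - [[80,2,194],0,1]

```text
t: 35.25
tcp_pos: [0.5369, -0.0036, 0.2043]
tool_rot: [1.0, 0.014, 0.006, -0.006]
force: [0.4, -0.2, 0.3]
finger_gap: 1.0
```

```bash
python3 - <<'E'
from h import *
go([.5363,-.0034,.2025],91.5)
E
```

```text
t 35.25 tcp [ 0.5369 -0.0036  0.2043] x [1.    0.029 0.012] y [ 0.029 -1.    -0.011] z [ 0.012  0.012 -1.   ] F [ 0.4 -0.2  0.3] gap 1.0 q [-0.22  0.73  1.8   0.02  0.61  1.3 ]
shift [-0.7 -0.2  1.8] turn 0.13656811068042884
```

>>> servo_tool:
  rows:
    - [[-2,1.5,1],0,1]
    - [[-2,1.5,1],0,0]
    - [[-2,1.5,1],0,-0.8]
    - [[-2,1.5,1],0,-0.8]
    - [[-2,1.5,1],0,-0.8]
    - [[-2,1.5,1],0,-0.8]
    - [[-2,1.5,1],0,-0.8]
  force: 75

```text
t: 35.95
tcp_pos: [0.5354, -0.0053, 0.2053]
tool_rot: [1.0, 0.014, 0.007, -0.005]
force: [-1.7, -1.3, 12.1]
finger_gap: 0.426
```

>>> servo_tool:
  rows:
    - [[0,0,-10],0,-0.8]
    - [[0,0,-30],0,-0.8]
    - [[0,0,-60],0,-0.8]
    - [[0,0,-100],0,-0.8]
    - [[0,0,-135],0,-0.8]
    - [[0,0,-150],0,-0.8]
    - [[0,0,-150],0,-0.8]

```text
t: 36.65
tcp_pos: [0.5336, -0.0069, 0.358]
tool_rot: [1.0, 0.014, 0.01, -0.005]
force: [0.1, -0.4, -3.4]
finger_gap: 0.421
```

```bash
python3 - <<'E'
from h import *
s,r=st()
sn=snapshot("side"); P=cloud(sn); 
m=(P[...,0]>.42)&(P[...,0]<.66)&(P[...,1]>-.1)&(P[...,1]<.1)&(P[...,2]>.14)&(P[...,2]<.2)
rect("lidtop",P,m,(.15,.19)); q=P[m&(P[...,2]>.155)]
go([.5447-.155*r[0,2],-.2398-.155*r[1,2],.36],91.2)
E
```

```text
t 36.65 tcp [ 0.5336 -0.0069  0.358 ] x [0.999 0.029 0.021] y [ 0.029 -1.    -0.009] z [ 0.02   0.009 -1.   ] F [ 0.1 -0.4 -3.4] gap 0.421 q [-0.23  0.47  1.72  0.02  0.94  1.31]
lidtop 2920 c [535.3  -2.7] sz [190.  135.6] ang 1.6 z [0.1722 0.1754 0.1781]
t 36.7 tcp [ 0.533  -0.0068  0.3562] x [0.999 0.029 0.017] y [ 0.029 -1.    -0.01 ] z [ 0.017  0.01  -1.   ] F [ 0.6  0.7 -3.3] gap 0.428 q [-0.23  0.47  1.72  0.02  0.94  1.31]
shift [  1.8 234.6  -6. ] turn 0.44654337887118345
```

>>> servo_tool:
  rows:
    - [[0,15,0],0,-0.8]
    - [[1,45,0],0,-0.8]
    - [[2,80,0],0,-0.8]
    - [[2,120,0],0,-0.8]
    - [[3,160,0],0.3,-0.8]
    - [[4,195,0],0.3,-0.8]
    - [[4,222,0],0.3,-0.8]
    - [[4,235,0],0.3,-0.8]

```text
t: 37.5
tcp_pos: [0.5431, -0.245, 0.352]
tool_rot: [1.0, 0.01, 0.007, -0.005]
force: [0.9, 0.1, -2.0]
finger_gap: 0.425
```

>>> servo_tool:
  rows:
    - [[0,0,15],0,-0.8]
    - [[0,0,30],0,-0.8]
    - [[0,0,35],0,-0.8]
    - [[0,0,35],0,-0.8]
    - [[0,0,35],0,-0.8]

```text
t: 38.0
tcp_pos: [0.5438, -0.2443, 0.3169]
tool_rot: [1.0, 0.011, 0.007, -0.005]
force: [0.4, -1.5, -2.7]
finger_gap: 0.428
```

```bash
python3 - <<'E'
from h import *
s,r=st()
sn=snapshot("side"); P=cloud(sn); np.savez("s10.npz",**sn)
z0=s["tcp_pos"][2]-.2053+.024
m=(P[...,0]>.42)&(P[...,0]<.67)&(P[...,1]>-.33)&(P[...,1]<-.14)
rect("lidtop",P,m,(z0-.006,z0+.006)); q=P[m&(abs(P[...,2]-z0)<.006)]
c=np.linalg.lstsq(np.c_[q[:,:2],np.ones(len(q))],q[:,2],rcond=None)[0]; print("slopes",c[:2],"z0",z0)
# +y edges of lid vs box per x, left/right extents
e=lambda lo,hi:[np.round(np.percentile(P[m&(P[...,2]>lo)&(P[...,2]<hi)][:,0],[.5,99.5]),4),np.round(np.percentile(P[m&(P[...,2]>lo)&(P[...,2]<hi)][:,1],[99.5]),4)]
print("lid",e(z0-.008,z0+.004),"box",e(.03,.09))
go([.5438,-.2417,.27],91.2)
E
```

```text
t 38.0 tcp [ 0.5438 -0.2443  0.3169] x [1.    0.021 0.014] y [ 0.021 -1.    -0.011] z [ 0.014  0.011 -1.   ] F [ 0.4 -1.5 -2.7] gap 0.428 q [-0.61  0.6   1.59  0.02  0.95  0.92]
lidtop 1787 c [ 544.  -238.7] sz [188.9 134. ] ang 1.7 z [0.1314 0.1341 0.137 ]
slopes [-0.00122666  0.00576895] z0 0.13564454865490816
lid [array([0.4514, 0.6384]), array([-0.1733])] box [array([0.4511, 0.6365]), array([-0.168])]
t 38.05 tcp [ 0.5439 -0.2444  0.3174] x [1.    0.021 0.015] y [ 0.021 -1.    -0.01 ] z [ 0.015  0.01  -1.   ] F [-0.8 -0.  -2. ] gap 0.426 q [-0.61  0.6   1.59  0.02  0.95  0.92]
shift [-0.8 -2.2 47.4] turn 0.008491358366768509
```

>>> servo_tool:
  rows:
    - [[-1,-2.5,0],0,-0.8]
    - [[-1,-2.5,5],0,-0.8]
    - [[-1,-2.5,10],0,-0.8]
    - [[-1,-2.5,15],0,-0.8]
    - [[-1,-2.5,20],0,-0.8]
    - [[-1,-2.5,23],0,-0.8]
    - [[-1,-2.5,23],0,-0.8]

```text
t: 38.75
tcp_pos: [0.543, -0.2416, 0.2936]
tool_rot: [1.0, 0.011, 0.007, -0.006]
force: [1.1, 0.5, -2.1]
finger_gap: 0.424
```

```bash
python3 - <<'E'
from h import *
go([.5438,-.2417,.2893],91.2)
E
```

```text
t 38.75 tcp [ 0.543  -0.2416  0.2936] x [1.    0.021 0.014] y [ 0.021 -1.    -0.011] z [ 0.014  0.011 -1.   ] F [ 1.1  0.5 -2.1] gap 0.424 q [-0.61  0.63  1.61  0.02  0.9   0.93]
shift [0.7 0.1 4.3] turn 0.0022729043287768036
```

>>> servo_tool:
  rows:
    - [[1,0,2],0,-0.8]
    - [[1,0,4],0,-0.8]
    - [[1,0,4.5],0,-0.8]
    - [[1,0,4.5],0,-0.8]

```text
t: 39.15
tcp_pos: [0.5443, -0.2416, 0.2898]
tool_rot: [1.0, 0.011, 0.007, -0.005]
force: [-0.3, 0.8, 2.6]
finger_gap: 0.43
```

>>> servo_tool:
  rows:
    - [[0,0,1],0,-0.8]
    - [[0,0,1.5],0,-0.8]
    - [[0,0,1.5],0,-0.8]

```text
t: 39.45
tcp_pos: [0.5444, -0.2416, 0.2896]
tool_rot: [1.0, 0.011, 0.008, -0.005]
force: [-3.3, 1.9, 7.4]
finger_gap: 0.424
```

>>> servo_tool:
  rows:
    - [[0,0,0],0,-0.3]
    - [[0,0,0],0,0.5]
    - [[0,0,0],0,1]
    - [[0,0,0],0,1]
    - [[0,0,0],0,1]
    - [[0,0,-20],0,1]
    - [[0,0,-60],0,1]
    - [[0,0,-100],0,1]

```text
t: 40.25
tcp_pos: [0.5426, -0.2425, 0.3897]
tool_rot: [1.0, 0.011, 0.007, -0.006]
force: [0.6, -0.8, 0.4]
finger_gap: 1.006
```

>>> servo_tool:
  rows:
    - [[-30,0,-15],0,1]
    - [[-75,0,-15],0,1]
    - [[-80,0,-15],0,1]
    - [[-80,0,-15],0,1]

```text
t: 40.65
tcp_pos: [0.4615, -0.2442, 0.4039]
tool_rot: [1.0, 0.01, 0.007, -0.006]
force: [-0.0, -0.1, -0.2]
finger_gap: 1.003
```

```bash
python3 - <<'E'
from h import *
st()
s=snapshot("wrist"); P=cloud(s); cv2.imwrite("pics/w9.png",s["image"])
m=(P[...,0]>.43)&(P[...,0]<.66)&(P[...,1]>-.32)&(P[...,1]<-.16)
rect("lid",P,m,(.102,.116)); rect("btn",P,m&(abs(P[...,0]-.545)<.05),(.135,.155))
q=P[m&(P[...,2]>.102)&(P[...,2]<.116)]; c=np.linalg.lstsq(np.c_[q[:,:2],np.ones(len(q))],q[:,2],rcond=None)[0]; print("slopes",c[:2])
sn=snapshot("side"); P=cloud(sn); prof=None
m=(P[...,0]>.48)&(P[...,0]<.64)&(P[...,1]>.17)&(P[...,1]<.30); q=P[m&(P[...,2]<.008)&(P[...,2]>-.006)]; print("tray floor z",np.median(q[:,2]))
rect("pot",P,(abs(P[...,0]-.435)<.05)&(abs(P[...,1]+.10)<.05),(.045,.06))
E
```

```text
t 40.65 tcp [ 0.4615 -0.2442  0.4039] x [1.    0.02  0.014] y [ 0.02  -1.    -0.011] z [ 0.014  0.011 -1.   ] F [-0.  -0.1 -0.2] gap 1.003 q [-0.71  0.39  1.69  0.02  1.06  0.84]
lid 37330 c [ 541.2 -239.8] sz [180.3 130.3] ang 1.3 z [0.1073 0.1085 0.1099]
btn 3957 c [ 545.6 -239.8] sz [45.5 57.9] ang 1.4 z [0.1436 0.147  0.1484]
slopes [ 0.00113719 -0.00019066]
tray floor z 0.0018480448188338272
pot 270 c [ 435.1 -100.5] sz [59.1 52.5] ang 84.1 z [0.0461 0.049  0.052 ]
```

View pics/w9.png

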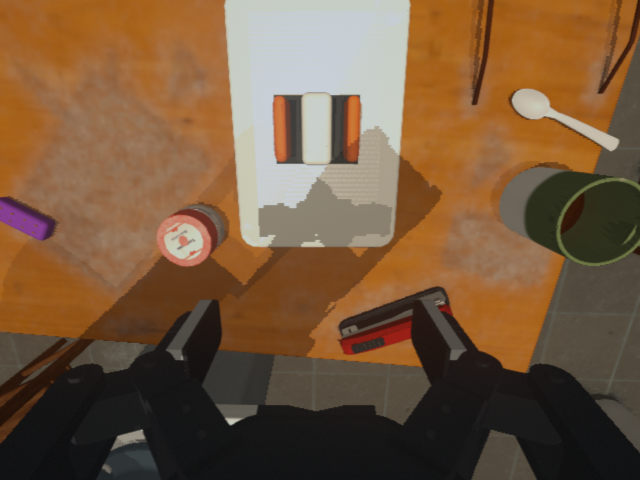

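```bash
python3 -c "
from station import *
print(sign_off()); print(sense()['t'])"
```

```text
the job is handed in; nothing more can be done
None
the job is handed in; nothing more can be done
```

The biscuits are in the box with the lid back on and locked. I handed the job in at about 41 s of the 210 s allowed; sign-off gave no verdict.

- **Lid off:** I stood the cream pot (the only thing on the lid) on the table, then pinched and lifted the lid off and set it down.
- **Tray:** I brought it over the box and loosened the grip, so its nose sagged onto the rim. I then raised the handle to a tilt of about 28°, and all five biscuits slid in. The tray went back flat on the table.
- **Loose biscuits:** Both went into the box, and I left the purple and pink look-alikes alone.

**Last checks:**
- **Biscuits:** A look into the box before closing showed seven biscuits, the highest at about 58 mm against the 100 mm rim.
- **Lid:** Its top is at 108.5 mm, the same as at the start. It is level to about 0.001 rad and within about 1.5 mm and 0.3° of the box.
- **Buttons:** They measure 57.9 mm across, the same as before they were pinched, so both catches are out.
- **Tray, pot and mug:** The tray is flat, the pot is upright about 175 mm from the box's middle, and the mug was not touched.

**Disagreed:** The lid was found about 13 mm from where I had put it down, so I measured it again before picking it up. The side camera read y about 3–5 mm higher than the wrist camera; I used the wrist values. No check failed.

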